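# Draw the battery pack out of its deep well with the hook

### The job

Take the backup battery out of the synthesizer module: with the hook tool from its stand, catch the wire loop on the battery pack down in its well, draw it out and set it down gently, upright, in the empty square tray, without touching the battery with the gripper itself. Then hang the hook back upright in its stand.

Things in the scene. Friction and masses are not known exactly. Their poses are not given: they have to be found in the camera images.
- battery: White round pack 70 mm wide, 24 high, 150 g, on the floor (z = 10 mm) of a round well 80 mm wide, mouth at z = 105, in a dark steel module. On top a fixed arch of 5 mm dark wire in its yz plane: legs at y = ±20, inside 35 wide, highest point of the arch 63.5 (inside), 68.5 (outside) above the underside. Hook it along x, from either side. Origin: underside centre. Other well's plug has a solid knob.
- hook: Upright hook, 166 mm high, 140 g. Origin: underside of foot, on the shank axis; z up. 6 mm steel rod: foot along +x to a lip (outer end x = 21, top z = 14); gap between shank and lip 12 wide, its floor at z = 6. Black guard disc 66 wide at z = 100-106. Wooden handle z = 106-166, 36 wide in x, 18 in y: grip across y from above. Starts hanging in the stand, +x as the stand's +x (±5 degrees).
- rest: The hook's fixed aluminium stand, 100 x 92 mm, 115 high. Two level prongs along x, tops at z = 115, each 18 wide with a 36 gap between; gap open at -x and above, closed by a plate at x = 40. The hook's guard disc rests on both prongs, shank in the gap; hook origin then 15 above the table. Lift it out and put it back straight from above. Origin: centre of the underside, midway between the prongs.
- tray: Empty square tray, grey plastic, fixed, 135 x 135 mm outside, 28 high, walls and floor 5 thick. Origin: centre of the underside on the table; axes along its sides, z up.
Not all that is in view belongs to the job. What is shaped like the battery but orange is not meant.

How it is judged:
By the outcome, as a careful person would: the job done as asked, in the order asked, and still so for the second after the job is handed in, with the robot touching nothing.
It also fails if it takes over 67 s, if anything falls off the work surface, if the arm or the gripper's body presses on something with over 40 N, if the wrist force passes 120 N, or if a joint passes its speed limit or range.

### The arm

A 6-joint arm with a two-finger parallel gripper is mounted at the origin on the work surface. World frame = base frame: x ahead of the robot, y to its left, z up, the work surface at z = 0. Lengths are in mm, angles in rad, forces in N, time in s.
With the tool pointing down it reaches from about 350 to 975 mm from the base axis. Payload 7.1 kg.
Tool frame: the origin (TCP) lies at the very end of the fingers, on their centre line; the grasp point (between the pads) lies 19 mm behind it; z points along the fingers, x is the direction in which the jaws open and shut, and the axes are right-handed (so a half turn about z gives the same grasp; the last joint's range is limited). The gripper opens to 88 mm and grips with 3 to 60 N. Pads are 20 mm wide; open, the fingers measure 115 mm over their backs; the gripper's body (75 mm by 178 mm) begins 61 mm behind the grasp point.
Start: joints at [1.121, 0.423, 1.63, -0, 1.089, -0.019], TCP at [260.966, 567.892, 222.675] pointing down, gripper open.
Joint ranges: [-3, 3], [-0.9, 2.11], [0.09, 2.58], [-1.31, 4.45], [0.11, 2.69], [-2.54, 2.54]. Speed limits (rad/s): [2.39, 2.39, 3.01, 3.14, 3.14, 3.14].

### API

Orientations are given as a rotation vector (axis times angle).
In Python, from workcell import * gives the robot as it stands.
- The arm moves only by the tool arm_command, never from a script. Its argument "increments" is a list of rows, each a list of 2 entries, a list of its own where there are three numbers: the shift along the tool's x, y, z in cm, then the turn about the tool's z in degrees. In form: [[[dx, dy, dz], turn], ...]. A call has 1 to 20 rows; each row shifts and turns the pose as measured when the row begins, along the tool's axes as they then stand; what a row does not reach is not made up. A row lasts 1/10 s, in which the tool goes at most 50 mm and 8.59 degrees, less where a joint would pass 70% of its speed; a pose out of reach is approached as far as the arm can. A call is refused whole if a number of a shift passes 5 or a number of a turn 8.59, either way. A call with a gripper value outside its range is refused whole. "gripper" is the opening, from 0 (shut) to 1 (fully open), set as the call begins (left out, the last holds). The fingers move at their own pace and stop on an object; the grip force is fixed at half the most. Time passes only in rows, so rows that do not move let the fingers close. It gives the time, the measured TCP pose, the force and the opening at its end, in the units of the state.
- get_obs(): the state, without advancing time (a new reading comes with each control period).
- get_image(name): name is "scene" or "top" or "wrist"; returns the picture (400x640x3 uint8, red, green, blue); there is no depth.
- camera_params(name): a dict with "K" (3x3 intrinsics, pixels), "rvec" (rotation vector, rad) and "tvec" (3), from world to camera coordinates, as OpenCV has them; the wrist camera has in their place "T_tool_cam" (4x4, takes a point from camera to tool coordinates, whose origin is the TCP and whose axes are the tool frame's). Camera axes: x right, y down, z forward; pixel columns grow to the right and rows downward; lengths in mm; the calibration is good to about 2 mm. A picture is of the moment at which its call begins: read the wrist's pose just before it. camera_params takes no time and is no camera call.
- close_job(): hands the job in, once; it reports no verdict.
The state is a dict: "t": time; "qpos": joint angles; "qvel": joint speeds; "joint_torque": joint torques, N m; "ee_pos": TCP position; "orientation": TCP orientation; "ft_force": force on the tool from outside, world axes, zero at the start; "moment": the same for the moment, N m; "width": finger opening in mm.
Only numpy, scipy, OpenCV 4.12 (cv2) and the standard library are available. Lean on these libraries where they do the work, as an engineer would, in place of code of your own. Each camera call takes 0.05 s, during which the arm holds its last target.

## Working session

There is one attempt and no reset: what is moved stays moved. The work goes in short steps, Python scripts to look and compute and a tool call to move; the robot and the scene stay as the last step left them, time stands still between calls to the robot, and variables do not carry over. Pictures are saved under pics/ and viewed, and the job is handed in when it is done.

Besides the shell and the picture viewer there is one more tool, called after "Call:" as name(argument=value, ...), one argument or row to a line, values as JSON. arm_command: Moves the arm, as the interface text tells. Its arguments: {"type":"object","properties":{"increments":{"type":"array","items":{"type":"array"}},"gripper":{"type":"number"}},"required":["increments"]}

```bash
mkdir -p pics; ls; python3 - <<'E'
from workcell import *
import cv2
o=get_obs(); print({k:(o[k]) for k in('t','ee_pos','orientation','width','ft_force')})
for n in("scene","top","wrist"):
    im=get_image(n); cv2.imwrite(f"pics/{n}0.png",im[:,:,::-1]); print(n,camera_params(n))
E
```

```text
pics
{'t': 0.0, 'ee_pos': array([260.73606379, 567.42052608, 221.89819344]), 'orientation': array([ 2.64426444e+00,  1.69484780e+00, -2.05597277e-03]), 'width': 87.67521091834065, 'ft_force': array([-0.46983728, -0.02090533, -0.3185907 ])}
scene {'K': array([[407.69068895,   0.        , 322.40762097],
       [  0.        , 407.69068895, 206.28581533],
       [  0.        ,   0.        ,   1.        ]]), 'rvec': array([ 1.78294669,  1.99402221, -0.62270865]), 'tvec': array([  33.83722146, -426.12710985, 1335.13665095])}
top {'K': array([[369.31889683,   0.        , 320.17294861],
       [  0.        , 369.31889683, 201.49670317],
       [  0.        ,   0.        ,   1.        ]]), 'rvec': array([ 2.13791084, -2.11649724,  0.18130542]), 'tvec': array([ 11.51317495, 543.66100692, 906.64830543])}
wrist {'K': array([[290.5374755 ,   0.        , 321.07704199],
       [  0.        , 290.5374755 , 198.30698844],
       [  0.        ,   0.        ,   1.        ]]), 'T_tool_cam': array([[ 9.99999062e-01, -1.26877710e-03,  5.16536993e-04,
         2.32003847e-01],
       [ 1.08449444e-03,  9.63598048e-01,  2.67352999e-01,
        -7.34197682e+01],
       [-8.36945400e-04, -2.67352188e-01,  9.63598520e-01,
        -1.62097549e+02],
       [ 0.00000000e+00,  0.00000000e+00,  0.00000000e+00,
         1.00000000e+00]])}
```

View pics/scene0.png

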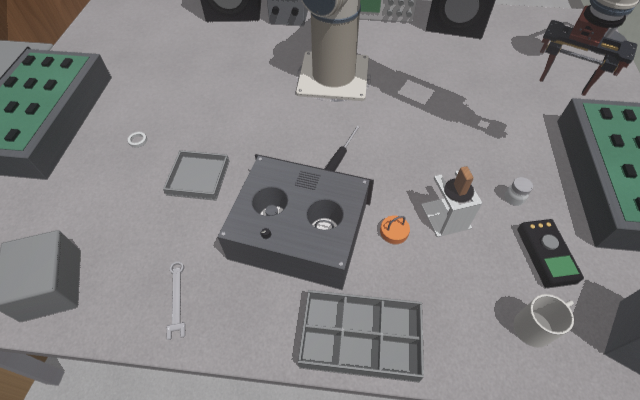

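View pics/top0.png

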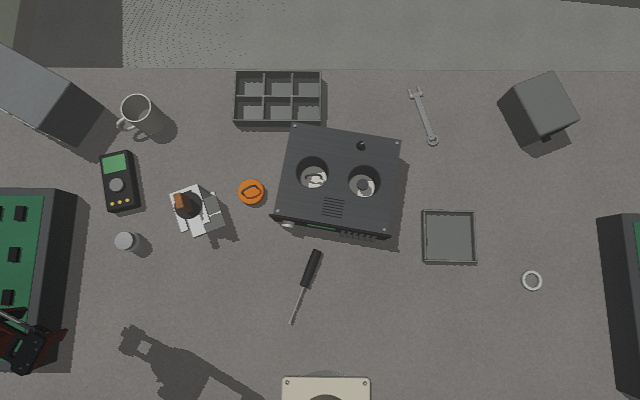

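View pics/wrist0.png

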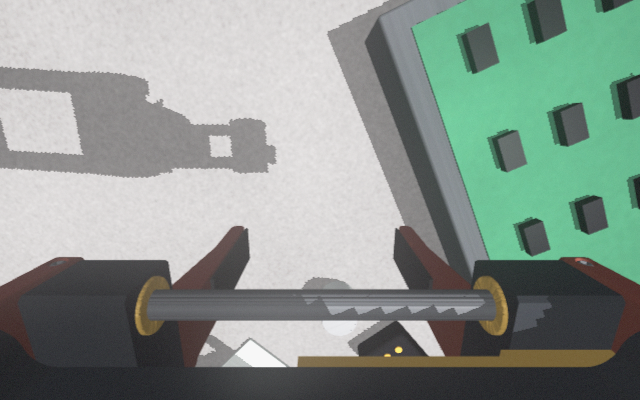

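The scene and top views show the stand with the hook at top (190,208), the module at (340,185), wells at top (314,173) and (364,182), an orange decoy at (251,191), the square tray at (449,236) and a six-compartment tray at (278,98), which is not the target. I'll check the wells in close crops.

```bash
python3 - <<'E'
import cv2
t=cv2.imread('pics/top0.png');s=cv2.imread('pics/scene0.png')
cv2.imwrite('pics/c1.png',cv2.resize(t[110:250,265:415],None,fx=5,fy=4.2857*5/4.2857*0+4.2,interpolation=cv2.INTER_CUBIC))
cv2.imwrite('pics/c2.png',cv2.resize(s[150:290,215:385],None,fx=4,fy=4,interpolation=cv2.INTER_CUBIC))
cv2.imwrite('pics/c3.png',cv2.resize(t[170:250,155:240],None,fx=7,fy=7,interpolation=cv2.INTER_CUBIC))
E
```

```text
(no output)
```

View pics/c1.png

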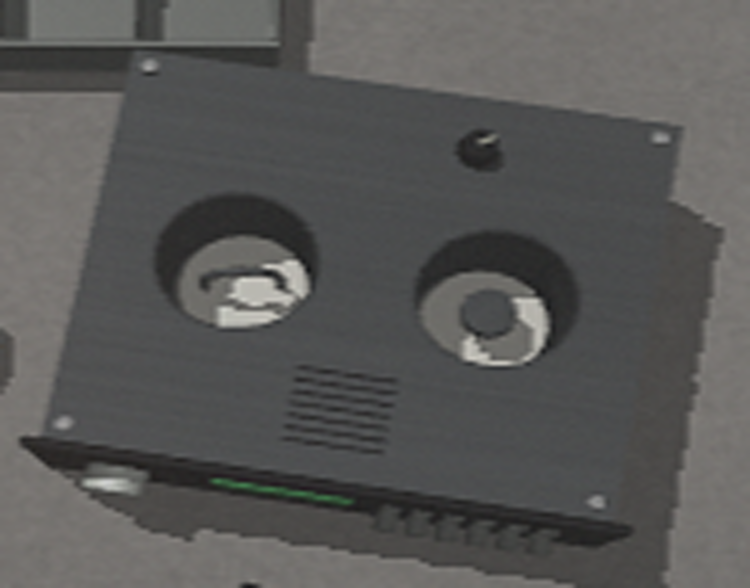

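View pics/c2.png

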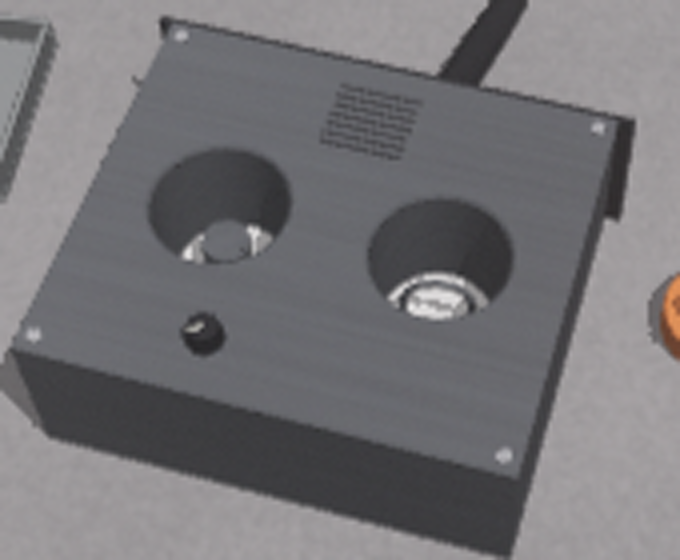

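View pics/c3.png

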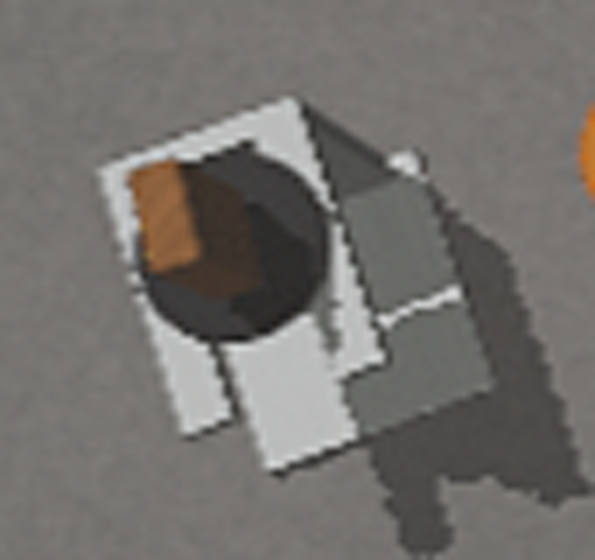

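```bash
cat > h.py <<'E'
from workcell import *
import numpy as np, cv2
from scipy.spatial.transform import Rotation as R
def cam(n,o=None):
    c=camera_params(n)
    if 'rvec' in c:
        Rm=cv2.Rodrigues(np.array(c['rvec']))[0]; return c['K'],Rm,np.array(c['tvec'])
    T=np.eye(4);T[:3,:3]=R.from_rotvec(o['orientation']).as_matrix();T[:3,3]=o['ee_pos']
    M=np.linalg.inv(T@c['T_tool_cam']); return c['K'],M[:3,:3],M[:3,3]
def back(C,uv,z):
    K,Rm,t=C; uv=np.atleast_2d(uv).astype(float)
    d=(np.linalg.inv(K)@np.c_[uv,np.ones(len(uv))].T); d=(Rm.T@d).T; c=-Rm.T@t
    return c+d*((z-c[2])/d[:,2])[:,None]
def proj(C,P):
    K,Rm,t=C; p=(Rm@np.atleast_2d(P).T).T+t; p=(K@p.T).T; return p[:,:2]/p[:,2:]
def state():
    o=get_obs(); m=R.from_rotvec(o['orientation']).as_matrix()
    print('t %.2f'%o['t'],'pos',o['ee_pos'].round(1),'toolx yaw %.2f'%np.degrees(np.arctan2(m[1,0],m[0,0])),'z',m[:,2].round(4),'w %.1f'%o['width'],'F',o['ft_force'].round(1),'q',o['qpos'].round(2)); return o,m
def toolshift(m,d): return (m.T@np.array(d,float)/10).round(2)
E
python3 - <<'E'
from h import *
o,m=state(); print(m.round(3))
C=cam('top')
print('handle',back(C,[(179,198)],181).round(1))
print('corner holes/handle',)
p=np.array([[100,170],[297,97],[385,360],[270,470],[185,432],[380,355]])/7+[155,170]
print(back(C,p,115).round(1))
q=np.array([[235,262],[497,300]])/[5,4.2]+[265,110]
print('well mouths',back(C,q,105).round(1))
print('tray',back(C,[(423,210),(473,210),(476,263),(422,262)],28).round(1))
# tray guess, screws on module
q=np.array([[149,66],[660,138],[597,501],[63,423]])/[5,4.2]+[265,110]
print('screws',back(C,q,105).round(1))
E
```

```text
t 0.15 pos [260.8 567.5 222.1] toolx yaw 65.32 z [-5.e-04 -1.e-03 -1.e+00] w 87.8 F [ 0.1  0.  -0.1] q [ 1.12  0.42  1.63  0.    1.09 -0.02]
[[ 0.418  0.909 -0.   ]
 [ 0.909 -0.418 -0.001]
 [-0.001 -0.    -1.   ]]
handle [[524.8 330.4 181. ]]
corner holes/handle
[[545.8 380.8 115. ]
 [572.2 314.5 115. ]
 [480.9 278.3 115. ]
 [443.2 314.8 115. ]
 [455.7 344.5 115. ]
 [482.6 280.1 115. ]]
well mouths [[606.   37.5 105. ]
 [584.4 -91.2 105. ]]
tray [[ 527.  -253.    28. ]
 [ 528.3 -384.    28. ]
 [ 391.1 -383.2   28. ]
 [ 392.2 -245.3   28. ]]
screws [[ 726.7   82.6  105. ]
 [ 683.8 -173.5  105. ]
 [ 467.3 -137.8  105. ]
 [ 509.8  119.3  105. ]]
```

Call:
arm_command(
  increments=[
    [[-0.6,1.9,0],0],
    [[-1.2,3.8,0],0],
    [[-1.2,3.8,0],0],
    [[-1.2,3.8,0],0],
    [[-1.2,3.8,0],0],
    [[-1.2,3.8,0],0],
    [[-1.2,3.8,0],0],
    [[-1.2,3.8,0],0],
    [[-0.9,3.0,0],0],
    [[-0.6,2.0,0],-3],
    [[0,0,0],-7],
    [[0,0,0],-8],
    [[0,0,0],-8],
    [[0,0,0],-8],
    [[0,0,0],-8],
    [[0,0,0],-4],
    [[0,0,0],0],
  ],
)

```text
t: 1.85
ee_pos: [530.0, 320.4, 216.8]
orientation: [-1.728, -2.62, 0.014]
ft_force: [1.0, 0.4, -0.3]
width: 88.1
```

```bash
python3 - <<'E'
from h import *
o,m=state()
im=get_image('wrist'); cv2.imwrite('pics/w1.png',im[:,:,::-1])
np.save('w1.npy',np.r_[o['ee_pos'],o['orientation']])
C=cam('wrist',o)
print(proj(C,[[525,330,181],[512.5,329,115]]))
E
```

```text
t 1.85 pos [530.  320.4 216.8] toolx yaw 113.19 z [-0.0069 -0.0058 -1.    ] w 88.1 F [ 1.   0.4 -0.3] q [ 0.53  0.43  1.64 -0.    1.08 -1.45]
[[335.56939119 221.71136684]
 [336.75282077 185.75734091]]
```

View pics/w1.png

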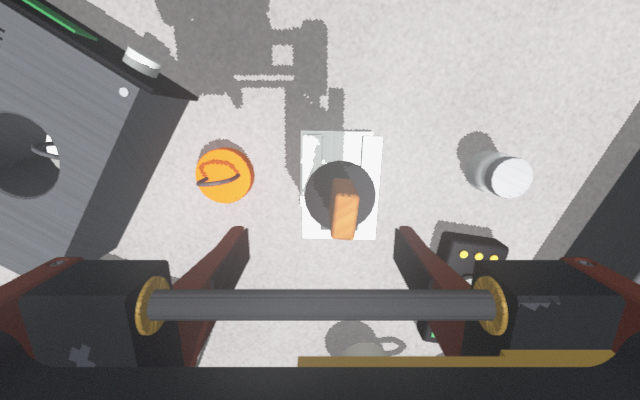

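The hook's handle shows at (345,210) between the fingers, the guard disc is centred near (340,195), and the stand's prongs open towards the top of the picture. Next I'll measure these closer.

```bash
python3 - <<'E'
import cv2
t=cv2.imread('pics/w1.png')
cv2.imwrite('pics/c4.png',cv2.resize(t[120:250,285:400],None,fx=6,fy=4.6*0+4.6,interpolation=cv2.INTER_CUBIC))
E
```

```text
(no output)
```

View pics/c4.png

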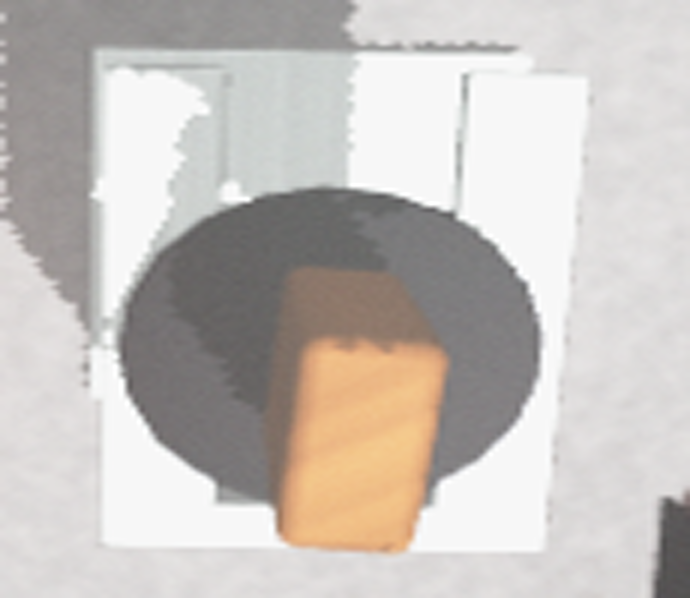

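```bash
python3 - <<'E'
from h import *
v=np.load('w1.npy');o=dict(ee_pos=v[:3],orientation=v[3:]);C=cam('wrist',o)
f=lambda L:np.array(L)/[6,4.6]+[285,120]-[.4,.4]
h=back(C,f([[302,340],[445,345],[412,551],[280,545]]),181);print(h.round(1),'c',h.mean(0).round(1))
d=(h[3]+h[2]-h[0]-h[1])/2;print('len',np.linalg.norm(d),'yaw',np.degrees(np.arctan2(d[1],d[0])),'wid',np.linalg.norm(h[1]-h[0]),np.linalg.norm(h[2]-h[3]))
p=back(C,f([[98,67],[230,67],[466,72],[588,74],[547,551],[100,547]]),115);print(p.round(1))
d=(p[4]+p[5]-p[0]-p[3]);print('prong yaw',np.degrees(np.arctan2(d[1],d[0])),np.linalg.norm(d)/2,'wid',np.linalg.norm(p[5]-p[4]),np.linalg.norm(p[3]-p[0]),'c',(p[0]+p[3]+p[4]+p[5])/4)
e=p[4]-p[5];print('edge yaw+90',np.degrees(np.arctan2(e[1],e[0]))-90)
print('disc',back(C,f([[331,346]]),121).round(1))
E
```

```text
[[506.  321.1 181. ]
 [500.1 336.8 181. ]
 [532.5 347.5 181. ]
 [537.9 332.2 181. ]] c [519.1 334.4 181. ]
len 33.95865254936151 yaw 18.760099913505602 wid 16.824112654136822 16.214245791350855
[[482.1 280.6 115. ]
 [474.4 298.6 115. ]
 [461.5 331.2 115. ]
 [454.7 348.  115. ]
 [546.6 385.9 115. ]
 [574.5 318.5 115. ]]
prong yaw 22.352652903812917 99.65687370506748 wid 72.97180936231608 72.73388695835209 c [514.47833369 333.27419577 115.        ]
edge yaw+90 22.45955328888421
disc [[518.1 334.2 121. ]]
```

Call:
arm_command(
  increments=[
    [[0.9,-0.3,0],2.2],
    [[0.8,-0.2,0],2.2],
    [[0,0,0],0],
    [[0,0,0],0],
  ],
)

```text
t: 2.3
ee_pos: [518.6, 334.2, 216.2]
orientation: [-1.842, -2.542, 0.015]
ft_force: [-0.8, 0.0, 0.3]
width: 87.8
```

```bash
python3 - <<'E'
from h import *
o,m=state(); print(toolshift(m,np.array([518.7,334.3,130])-o['ee_pos']))
E
```

```text
t 2.30 pos [518.6 334.2 216.2] toolx yaw 108.13 z [-0.0077 -0.0065 -0.9999] w 87.8 F [-0.8  0.   0.3] q [ 0.55  0.42  1.65 -0.    1.08 -1.33]
[0.04 0.1  8.62]
```

Call:
arm_command(
  increments=[
    [[0,0,1.5],-0.6],
    [[0,0,1.5],0],
    [[0,0,1.5],0],
    [[0,0,1.5],0],
    [[0,0.1,1.4],0],
    [[0,0,0.8],0],
    [[0,0,0.4],0],
    [[0,0,0],0],
  ],
)

```text
t: 3.1
ee_pos: [518.1, 331.2, 119.6]
orientation: [-1.828, -2.55, 0.023]
ft_force: [-0.2, 0.0, 0.3]
width: 87.8
```

```bash
python3 - <<'E'
from h import *
o,m=state(); print(toolshift(m,np.array([518.7,334.3,130])-o['ee_pos']))
E
```

```text
t 3.10 pos [518.1 331.2 119.6] toolx yaw 108.74 z [-0.0118 -0.0093 -0.9999] w 87.8 F [-0.2  0.   0.3] q [ 0.55  0.54  1.71 -0.    0.91 -1.35]
[ 0.26  0.14 -1.05]
```

Call:
arm_command(
  increments=[
    [[0.26,0.14,-1.0],0],
  ],
)

```text
t: 3.2
ee_pos: [517.9, 333.6, 128.7]
orientation: [-1.828, -2.549, 0.026]
ft_force: [-0.2, -0.3, -0.3]
width: 87.8
```

```bash
python3 - <<'E'
from h import *
o,m=state(); print(toolshift(m,np.array([518.7,334.3,130])-o['ee_pos']))
E
```

```text
t 3.20 pos [517.9 333.6 128.7] toolx yaw 108.72 z [-0.014  -0.0107 -0.9998] w 87.8 F [-0.2 -0.3 -0.3] q [ 0.55  0.53  1.7  -0.    0.93 -1.34]
[ 0.04  0.09 -0.13]
```

Call:
arm_command(
  increments=[
    [[0,0,0],0],
  ],
)

```text
t: 3.3
ee_pos: [519.3, 334.8, 130.9]
orientation: [-1.828, -2.55, 0.021]
ft_force: [-0.7, 0.8, -0.4]
width: 87.9
```

```bash
python3 - <<'E'
from h import *
o,m=state(); print(toolshift(m,np.array([518.7,334.3,130])-o['ee_pos']))
E
```

```text
t 3.30 pos [519.3 334.8 130.9] toolx yaw 108.73 z [-0.0109 -0.0087 -0.9999] w 87.9 F [-0.7  0.8 -0.4] q [ 0.55  0.53  1.7  -0.    0.93 -1.34]
[-0.03 -0.07  0.09]
```

Call:
arm_command(
  increments=[
    [[0,0,0],0],
    [[0,0,0],0],
    [[0,0,0],0],
    [[0,0,0],0],
    [[0,0,0],0],
    [[0,0,0],0],
  ],
  gripper=0,
)

```text
t: 3.9
ee_pos: [520.3, 335.6, 133.4]
orientation: [-1.829, -2.552, 0.015]
ft_force: [-0.6, 0.3, 0.4]
width: 43.3
```

```bash
python3 - <<'E'
from h import *
o,m=state()
E
```

```text
t 3.90 pos [520.3 335.6 133.4] toolx yaw 108.75 z [-0.0073 -0.0065 -1.    ] w 43.3 F [-0.6  0.3  0.4] q [ 0.55  0.53  1.69 -0.    0.93 -1.34]
```

Call:
arm_command(
  increments=[
    [[-0.05,-0.15,0.3],0],
    [[0,0,0],0],
    [[0,0,0],0],
    [[0,0,0],0],
    [[0,0,0],0],
    [[0,0,0],0],
  ],
  gripper=0,
)

```text
t: 4.5
ee_pos: [518.7, 334.3, 129.8]
orientation: [-1.829, -2.551, 0.016]
ft_force: [0.7, -0.5, 0.2]
width: 17.9
```

```bash
python3 - <<'E'
from h import *
o,m=state()
im=get_image('wrist'); cv2.imwrite('pics/w2.png',im[:,:,::-1])
im=get_image('scene'); cv2.imwrite('pics/s2.png',im[100:280,350:560,::-1].repeat(3,0).repeat(3,1))
E
```

```text
t 4.50 pos [518.7 334.3 129.8] toolx yaw 108.74 z [-0.008  -0.007  -0.9999] w 17.9 F [ 0.7 -0.5  0.2] q [ 0.55  0.53  1.7  -0.    0.92 -1.34]
```

View pics/w2.png

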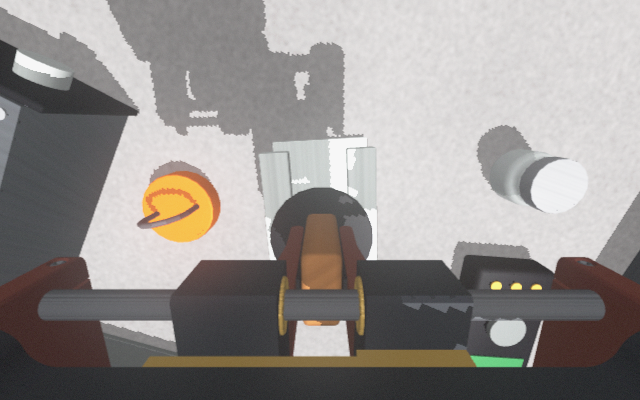

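View pics/s2.png

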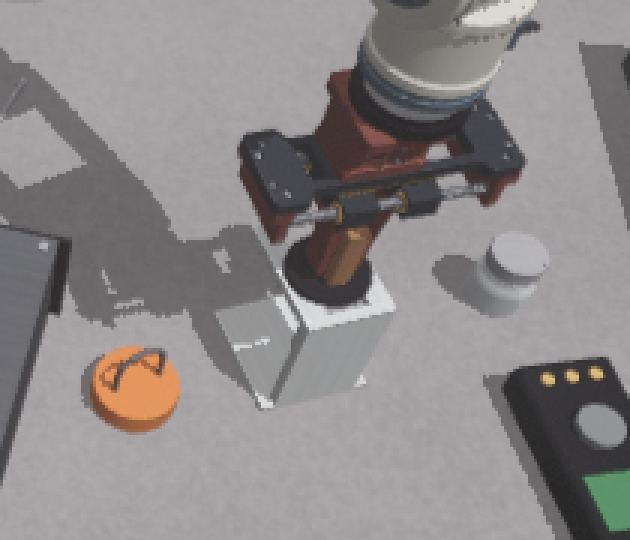

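Call:
arm_command(
  increments=[
    [[0,0,-0.5],0],
    [[0,0,-1],0],
    [[0,0,-2],0],
    [[0,0,-2],0],
    [[0,0,-2],0],
    [[0,0,-2],0],
    [[0,0,-2],0],
    [[0,0,-1],0],
    [[0,0,-0.5],0],
    [[0,0,0],0],
  ],
)

```text
t: 5.6
ee_pos: [518.9, 334.9, 268.7]
orientation: [-1.828, -2.551, 0.017]
ft_force: [0.1, -0.5, -1.4]
width: 17.8
```

```bash
python3 - <<'E'
from h import *
o,m=state();print(toolshift(m,np.array([675,61,270])-o['ee_pos']))
im=get_image('scene'); cv2.imwrite('pics/s3.png',im[50:250,350:560,::-1].repeat(3,0).repeat(3,1))
E
```

```text
t 5.60 pos [518.9 334.9 268.7] toolx yaw 108.75 z [-0.0083 -0.0071 -0.9999] w 17.8 F [ 0.1 -0.5 -1.4] q [ 0.55  0.37  1.6  -0.    1.18 -1.34]
[-30.96   5.97  -0.06]
```

View pics/s3.png

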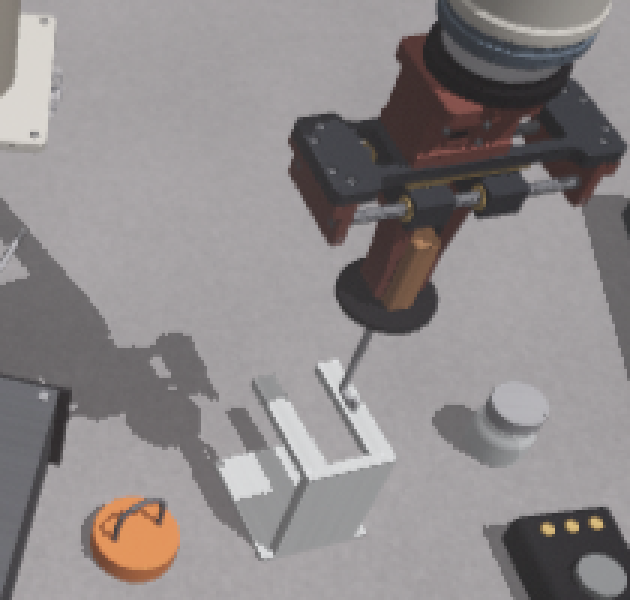

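The hook is clear of the stand, held upright.

Call:
arm_command(
  increments=[
    [[-1,0.2,0],0],
    [[-2,0.4,0],0],
    [[-3,0.6,0],0],
    [[-3,0.6,0],0],
    [[-3,0.6,0],0],
    [[-3,0.6,0],0],
    [[-3,0.6,0],0],
    [[-3,0.6,0],0],
    [[-3,0.6,0],0],
    [[-3,0.5,0],0],
    [[-2,0.4,0],0],
    [[-1,0.2,0],0],
    [[-0.3,0,0],0],
    [[0,0,0],0],
  ],
)

```text
t: 7.05
ee_pos: [672.5, 46.8, 251.3]
orientation: [-1.818, -2.538, 0.051]
ft_force: [-0.8, 0.4, -1.0]
width: 18.1
```

```bash
python3 - <<'E'
from h import *
o,m=state();print(toolshift(m,np.array([675,61,270])-o['ee_pos']))
im=get_image('wrist'); cv2.imwrite('pics/w3.png',im[:,:,::-1]);np.save('w3.npy',np.r_[o['ee_pos'],o['orientation']])
E
```

```text
t 7.05 pos [672.5  46.8 251.3] toolx yaw 108.77 z [-0.0344 -0.0156 -0.9993] w 18.1 F [-0.8  0.4 -1. ] q [ 0.06  0.48  1.46 -0.01  1.23 -1.84]
[ 1.26  0.62 -1.9 ]
```

View pics/w3.png

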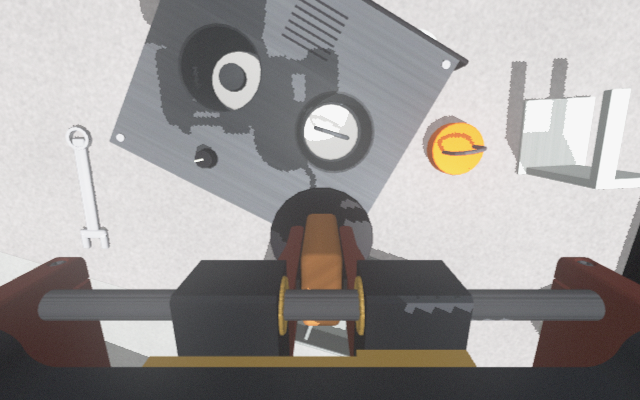

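```bash
python3 - <<'E'
import cv2
t=cv2.imread('pics/w3.png')
cv2.imwrite('pics/c5.png',cv2.resize(t[85:180,285:385],None,fx=6,fy=6,interpolation=cv2.INTER_CUBIC))
E
```

```text
(no output)
```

View pics/c5.png

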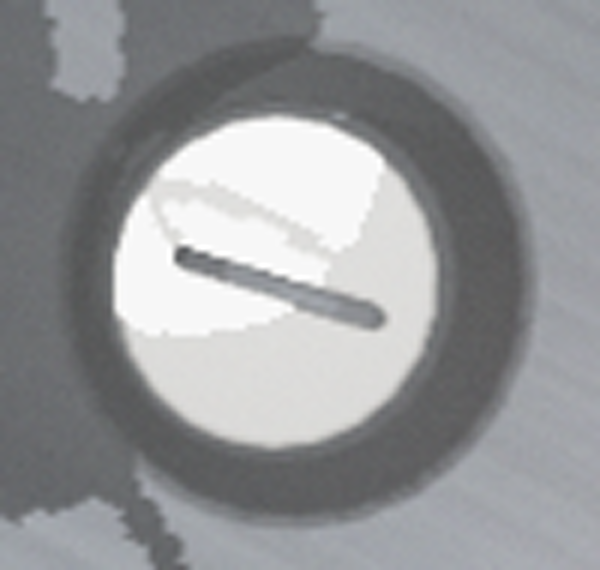

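```bash
python3 - <<'E'
from h import *
v=np.load('w3.npy');o=dict(ee_pos=v[:3],orientation=v[3:]);C=cam('wrist',o)
K,Rm,t=C;print('cam',(-Rm.T@t).round(1))
f=lambda L:np.array(L)/6+[285,85]-[.4,.4]
print('bat c',back(C,f([[276,281]]),34).round(1),'well mouth c',back(C,f([[298,281]]),105).round(1))
bc=back(C,f([[276,281]]),34)[0]
e=back(C,f([[185,255],[378,318]]),56);print(e.round(1),np.linalg.norm(e[1]-e[0]));
# model fit: battery x,y,yaw project arch
from scipy.optimize import least_squares
a=np.linspace(0,np.pi,21)
Y=np.r_[-20,20*-np.cos(a),20];Z=np.r_[34,10+46+20*np.sin(a),34]
def arch(p):
    c,s=np.cos(p[2]),np.sin(p[2]); return np.c_[p[0]-s*Y,p[1]+c*Y,Z]
rot=lambda y:np.array([np.cos(y),np.sin(y)])
for yaw in range(-20,40,5):
    q=(proj(C,arch([bc[0],bc[1],np.radians(yaw)]))-[285,85]+.4)*6
    print(yaw,q[0].round(),q[1].round(),q[11].round(),q[-1].round())
E
```

```text
cam [608.7  26.2 416. ]
bat c [[607.9  37.5  34. ]] well mouth c [[606.8  39.1 105. ]]
[[609.   17.9  56. ]
 [608.2  58.8  56. ]] 40.8848520695006
-20 [203. 220.] [201. 218.] [282. 283.] [348. 341.]
-15 [198. 227.] [196. 225.] [282. 283.] [353. 334.]
-10 [194. 235.] [192. 233.] [282. 283.] [357. 327.]
-5 [190. 242.] [188. 241.] [282. 283.] [361. 319.]
0 [187. 250.] [185. 249.] [282. 283.] [364. 312.]
5 [185. 258.] [182. 258.] [282. 283.] [367. 304.]
10 [183. 266.] [181. 266.] [282. 283.] [368. 296.]
15 [183. 275.] [180. 275.] [282. 283.] [369. 287.]
20 [182. 283.] [180. 284.] [282. 283.] [370. 279.]
25 [183. 292.] [180. 293.] [282. 283.] [369. 270.]
30 [184. 300.] [182. 302.] [282. 283.] [368. 262.]
35 [186. 308.] [184. 310.] [282. 283.] [366. 254.]
```

```bash
cat >> h.py <<'E'
Tg=np.eye(4)
_v=np.array([-1.829,-2.551,0.016]);Tg[:3,:3]=R.from_rotvec(_v).as_matrix();Tg[:3,3]=[518.7,334.3,129.8]
Th=np.eye(4);Th[:3,:3]=R.from_euler('z',18.8,degrees=True).as_matrix();Th[:3,3]=[518.7,334.3,15]
TH=np.linalg.inv(Tg)@Th
def hook(tgt=None,yaw=None):
    o,m=state();T=np.eye(4);T[:3,:3]=m;T[:3,3]=o['ee_pos'];H=T@TH
    hy=np.degrees(np.arctan2(H[1,0],H[0,0]))
    print('hook',H[:3,3].round(1),'yaw %.2f'%hy,'up',H[:3,2].round(3))
    if tgt is not None: print('shift cm',toolshift(m,np.array(tgt)-H[:3,3]))
    if yaw is not None:
        dt=-(yaw-hy); print('turn %.2f'%dt)
        # shift with the end orientation
        m2=m@R.from_euler('z',dt,degrees=True).as_matrix();T[:3,:3]=m2;H2=T@TH
        if tgt is not None: print('after turn shift cm',toolshift(m2,np.array(tgt)-H2[:3,3]))
    return o,m,H
E
python3 - <<'E'
from h import *
hook([579.5,38,150],1.1)
E
```

```text
t 7.10 pos [672.3  47.2 251.3] toolx yaw 108.80 z [-0.0344 -0.0156 -0.9993] w 17.7 F [-0.2  0.8 -2.7] q [ 0.06  0.48  1.46 -0.01  1.23 -1.84]
hook [669.3  46.2 136.5] yaw 18.87 up [0.026 0.009 1.   ]
shift cm [ 2.12 -8.81 -1.02]
turn 17.77
after turn shift cm [-0.64 -9.05 -1.02]
```

Call:
arm_command(
  increments=[
    [[0,0,-0.4],6],
    [[0,0,-0.4],6],
    [[0,0,-0.2],5.5],
    [[-0.1,-1,0],0],
    [[-0.1,-2,0],0],
    [[-0.1,-2,0],0],
    [[-0.1,-2,0],0],
    [[-0.1,-1.2,0],0],
    [[-0.1,-0.6,0],0],
    [[0,0,0],0],
    [[0,0,0],0],
  ],
)

```text
t: 8.2
ee_pos: [573.3, 48.4, 264.3]
orientation: [-2.164, -2.253, 0.057]
ft_force: [0.5, 0.9, -1.4]
width: 18.2
```

```bash
python3 - <<'E'
from h import *
hook([579.5,38,150],1.1)
E
```

```text
t 8.20 pos [573.3  48.4 264.3] toolx yaw 92.32 z [-0.0379 -0.0145 -0.9992] w 18.2 F [ 0.5  0.9 -1.4] q [ 0.07  0.32  1.68 -0.01  1.18 -1.54]
hook [570.   47.2 149.6] yaw 2.37 up [0.028 0.01  1.   ]
shift cm [-0.96  0.91 -0.06]
turn 1.27
after turn shift cm [-0.94  0.93 -0.06]
```

Call:
arm_command(
  increments=[
    [[-0.5,0.4,0],1.2],
    [[-0.4,0.4,0],0],
    [[0,0,0],0],
    [[0,0,0],0],
    [[0,0,0],0],
  ],
)

```text
t: 8.7
ee_pos: [584.2, 38.8, 263.6]
orientation: [-2.189, -2.229, 0.057]
ft_force: [-0.8, -0.4, -1.6]
width: 18.1
```

```bash
python3 - <<'E'
from h import *
o,m,H=hook([579.5,38,110],1.1)
im=get_image('wrist'); cv2.imwrite('pics/w4.png',im[:,:,::-1])
im=get_image('top'); cv2.imwrite('pics/t4.png',im[110:250,245:415,::-1].repeat(4,0).repeat(4,1))
im=get_image('scene'); cv2.imwrite('pics/s4.png',im[100:280,230:400,::-1].repeat(3,0).repeat(3,1))
E
```

```text
t 8.70 pos [584.2  38.8 263.6] toolx yaw 91.06 z [-0.0373 -0.0145 -0.9992] w 18.1 F [-0.8 -0.4 -1.6] q [ 0.05  0.34  1.66 -0.01  1.18 -1.53]
hook [581.   37.6 148.9] yaw 1.12 up [0.028 0.011 1.   ]
shift cm [ 0.09 -0.01  3.89]
turn 0.02
after turn shift cm [ 0.09 -0.01  3.89]
```

View pics/w4.png

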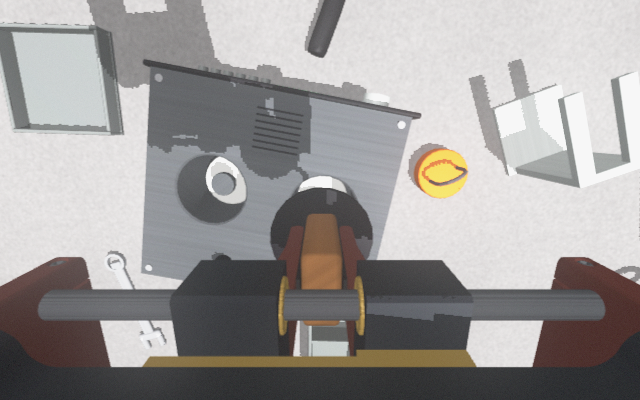

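View pics/s4.png

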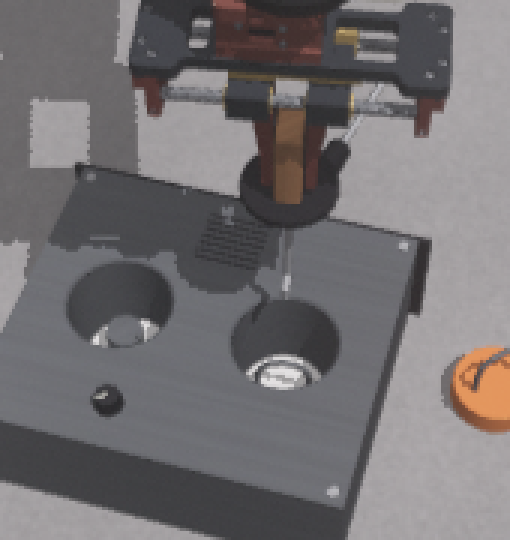

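```bash
python3 - <<'E'
from h import *
o,m,H=hook()
C=cam('scene')
P=(H@np.array([[0,0,0,1],[18,0,14,1],[18,0,3,1],[0,0,100,1]]).T).T[:,:3]
print((proj(C,P)-[230,100])*3)
im=cv2.imread('pics/s4.png');cv2.imwrite('pics/c6.png',cv2.resize(im[210:400,220:360],None,fx=4,fy=4,interpolation=cv2.INTER_CUBIC)[:600])
a=np.linspace(0,6.28,9)
print((proj(C,np.c_[606.8+40*np.cos(a),39.1+40*np.sin(a),a*0+105])-[230,100])*3)
t=np.linspace(0,np.pi,5)
print('arch',(proj(C,np.c_[608.5+0*t,38-20*np.cos(t),56+20*np.sin(t)])-[230,100])*3)
E
```

```text
t 8.85 pos [584.   39.  263.7] toolx yaw 91.07 z [-0.0373 -0.0145 -0.9992] w 17.9 F [-0.1 -1.  -1.4] q [ 0.05  0.34  1.66 -0.01  1.18 -1.53]
hook [580.8  37.8 149. ] yaw 1.13 up [0.028 0.011 1.   ]
[[284.81396817 275.43411095]
 [282.70873356 284.92865854]
 [282.5917335  293.67337942]
 [286.1943642  187.80194784]]
[[276.59122127 385.01342949]
 [317.15495913 374.97911561]
 [336.5985916  344.08964445]
 [324.30231384 311.37855002]
 [288.57931133 295.37000729]
 [249.62509698 304.50953867]
 [229.11503145 334.01499896]
 [239.71893228 367.58042111]
 [276.41572993 384.99652634]]
arch [[255.31053497 373.43159632]
 [262.58901854 364.33520857]
 [280.99781951 361.93472825]
 [299.45913204 367.79650818]
 [306.8092273  378.29384695]]
```

View pics/c6.png

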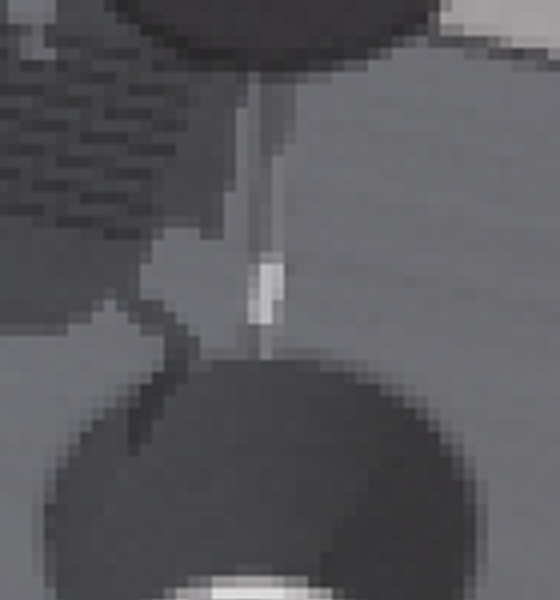

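Call:
arm_command(
  increments=[
    [[0,-0.1,0.7],0],
    [[0,0,1.2],0],
    [[0,0,1.2],0],
    [[0,0,1.2],0],
    [[0,0,0.8],0],
    [[0,0,0.4],0],
    [[0,0,0],0],
    [[0,0,0],0],
  ],
)

```text
t: 9.65
ee_pos: [579.3, 38.3, 202.3]
orientation: [-2.187, -2.229, 0.06]
ft_force: [0.7, 1.1, -1.5]
width: 17.8
```

```bash
python3 - <<'E'
from h import *
o,m,H=hook([579.5,38,46],1.1)
E
```

```text
t 9.65 pos [579.3  38.3 202.3] toolx yaw 91.10 z [-0.0404 -0.0146 -0.9991] w 17.8 F [ 0.7  1.1 -1.5] q [ 0.05  0.4   1.72 -0.01  1.06 -1.53]
hook [575.8  37.   87.5] yaw 1.15 up [0.031 0.011 0.999]
shift cm [0.15 0.54 4.13]
turn 0.05
after turn shift cm [0.15 0.54 4.13]
```

Call:
arm_command(
  increments=[
    [[0.1,0.3,0.3],0],
    [[0,0.1,0.8],0],
    [[0,0,1.0],0],
    [[0,0,0.9],0],
    [[0,0,0.6],0],
    [[0,0,0.3],0],
    [[0,0,0],0],
    [[0,0,0],0],
  ],
)

```text
t: 10.45
ee_pos: [582.6, 38.9, 160.1]
orientation: [-2.188, -2.229, 0.059]
ft_force: [-0.1, 0.3, -0.8]
width: 17.6
```

```bash
python3 - <<'E'
from h import *
o,m,H=hook([579.5,38,46],1.1)
im=get_image('top'); cv2.imwrite('pics/t5.png',im[110:250,245:415,::-1].repeat(4,0).repeat(4,1))
im=get_image('scene'); cv2.imwrite('pics/s5.png',im[100:280,230:400,::-1].repeat(3,0).repeat(3,1))
E
```

```text
t 10.45 pos [582.6  38.9 160.1] toolx yaw 91.10 z [-0.0391 -0.0145 -0.9991] w 17.6 F [-0.1  0.3 -0.8] q [ 0.05  0.46  1.74 -0.01  0.98 -1.53]
hook [579.2  37.7  45.4] yaw 1.15 up [0.029 0.011 1.   ]
shift cm [ 0.03  0.03 -0.06]
turn 0.05
after turn shift cm [ 0.03  0.03 -0.06]
```

View pics/s5.png

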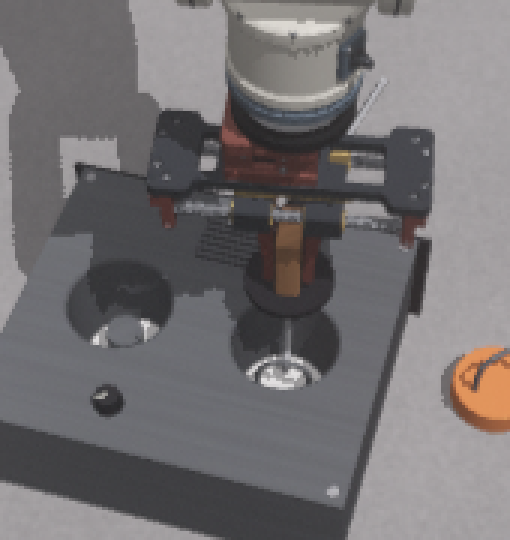

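The hook hangs in the correct well, clear of the arch, with no contact force. I'll move it under the arch now.

Call:
arm_command(
  increments=[
    [[0,0.3,0],0],
    [[0,0.5,-0.1],0],
    [[0,0.5,0],0],
    [[0,0.4,0],0],
    [[0,0.2,0],0],
    [[0,0,0],0],
    [[0,0,0],0],
  ],
)

```text
t: 11.25
ee_pos: [604.8, 39.3, 161.9]
orientation: [-2.189, -2.231, 0.055]
ft_force: [-0.5, 0.3, -1.1]
width: 18.0
```

```bash
python3 - <<'E'
from h import *
o,m,H=hook([599.5,38,62],1.1)
im=get_image('scene'); cv2.imwrite('pics/s6.png',cv2.resize(im[190:240,290:350,::-1],None,fx=10,fy=10))
E
```

```text
t 11.25 pos [604.8  39.3 161.9] toolx yaw 91.09 z [-0.036  -0.0144 -0.9992] w 18.0 F [-0.5  0.3 -1.1] q [ 0.05  0.48  1.69 -0.01  1.   -1.53]
hook [601.8  38.1  47.1] yaw 1.15 up [0.026 0.01  1.   ]
shift cm [-0.03 -0.28 -1.48]
turn 0.05
after turn shift cm [-0.03 -0.28 -1.48]
```

View pics/s6.png

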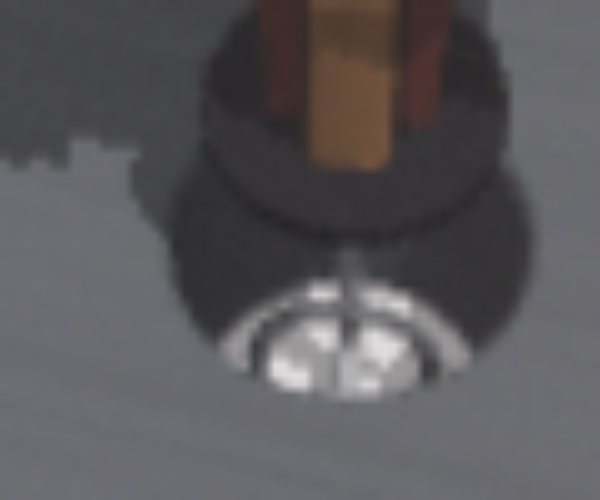

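Call:
arm_command(
  increments=[
    [[0,-0.25,-0.3],0],
    [[0,0,-0.5],0],
    [[0,0,-0.4],0],
    [[0,0,-0.3],0],
    [[0,0,-0.3],0],
    [[0,0,-0.3],0],
    [[0,0,-0.3],0],
    [[0,0,0],0],
  ],
)

```text
t: 12.1
ee_pos: [602.1, 39.7, 188.1]
orientation: [-2.189, -2.23, 0.056]
ft_force: [-0.0, 0.3, -2.0]
width: 17.7
```

```bash
python3 - <<'E'
from h import *
o,m,H=hook([600,38,90],1.1)
im=get_image('scene'); cv2.imwrite('pics/s7.png',cv2.resize(im[190:240,290:350,::-1],None,fx=10,fy=10))
E
```

```text
t 12.10 pos [602.1  39.7 188.1] toolx yaw 91.10 z [-0.0367 -0.0144 -0.9992] w 17.7 F [-0.   0.3 -2. ] q [ 0.05  0.45  1.68 -0.01  1.05 -1.53]
hook [599.   38.5  73.4] yaw 1.16 up [0.027 0.01  1.   ]
shift cm [-0.07  0.03 -1.66]
turn 0.06
after turn shift cm [-0.07  0.03 -1.66]
```

View pics/s7.png

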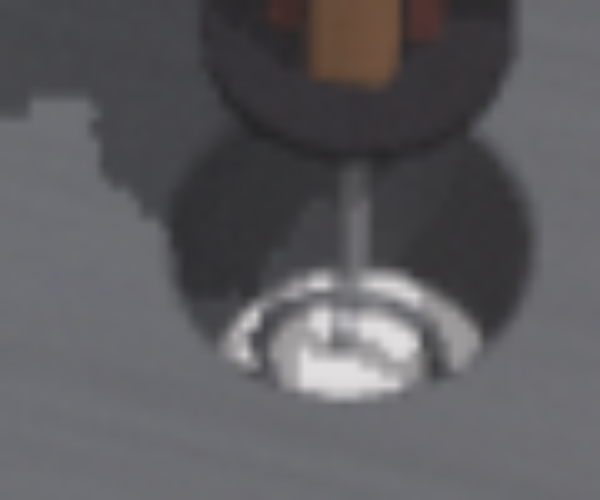

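Call:
arm_command(
  increments=[
    [[0,0,-0.4],0],
    [[0,0,-0.7],0],
    [[0,-0.1,-0.8],0],
    [[0,0,-0.8],0],
    [[0,0,-0.5],0],
    [[0,0,-0.2],0],
    [[0,0,0],0],
  ],
)

```text
t: 12.85
ee_pos: [602.2, 40.2, 225.1]
orientation: [-2.189, -2.23, 0.057]
ft_force: [-0.4, 0.8, -4.0]
width: 18.0
```

```bash
python3 - <<'E'
from h import *
o,m,H=hook([600,38,190],1.1)
im=get_image('scene'); cv2.imwrite('pics/s8.png',cv2.resize(im[170:240,280:360,::-1],None,fx=8,fy=8))
E
```

```text
t 12.85 pos [602.2  40.2 225.1] toolx yaw 91.10 z [-0.0371 -0.0144 -0.9992] w 18.0 F [-0.4  0.8 -4. ] q [ 0.05  0.41  1.65 -0.01  1.12 -1.53]
hook [599.1  39.  110.4] yaw 1.15 up [0.027 0.01  1.   ]
shift cm [-0.21 -0.21 -7.96]
turn 0.05
after turn shift cm [-0.21 -0.21 -7.96]
```

View pics/s8.png

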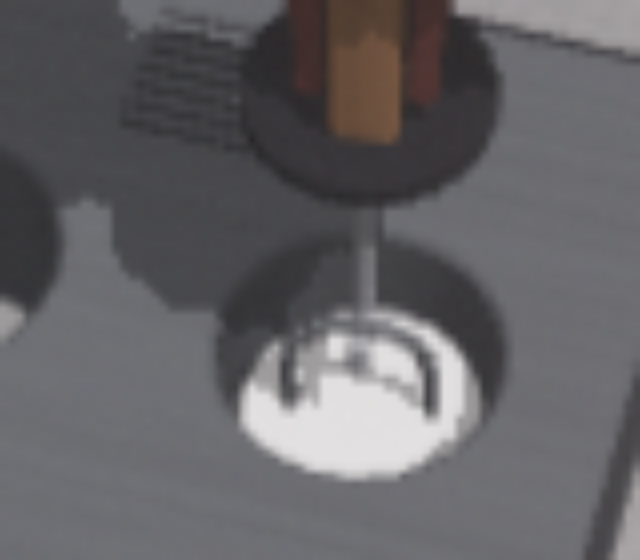

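The battery hangs on the hook in the well. I'll lift it out.

Call:
arm_command(
  increments=[
    [[-0.1,0,-0.5],0],
    [[0,0,-1],0],
    [[0,-0.1,-1.2],0],
    [[0,0,-1.4],0],
    [[-0.1,-0.1,-1.4],0],
    [[0,0,-1.4],0],
    [[0,-0.1,-1.4],0],
    [[0,0,-1.0],0],
    [[0,0,-0.6],0],
    [[0,0,-0.2],0],
    [[0,0,0],0],
  ],
)

```text
t: 14.0
ee_pos: [603.1, 39.4, 336.8]
orientation: [-2.19, -2.231, 0.054]
ft_force: [-0.0, -0.5, -4.2]
width: 18.1
```

```bash
python3 - <<'E'
from h import *
o,m,H=hook()
im=get_image('scene'); cv2.imwrite('pics/s9.png',cv2.resize(im[110:260,230:400,::-1],None,fx=4,fy=4))
im=get_image('wrist'); cv2.imwrite('pics/w9.png',im[:,:,::-1]);np.save('w9.npy',np.r_[o['ee_pos'],o['orientation']])
E
```

```text
t 14.00 pos [603.1  39.4 336.8] toolx yaw 91.10 z [-0.035  -0.0143 -0.9993] w 18.1 F [-0.  -0.5 -4.2] q [ 0.05  0.3   1.54 -0.01  1.34 -1.53]
hook [600.2  38.2 222. ] yaw 1.16 up [0.025 0.01  1.   ]
```

View pics/s9.png

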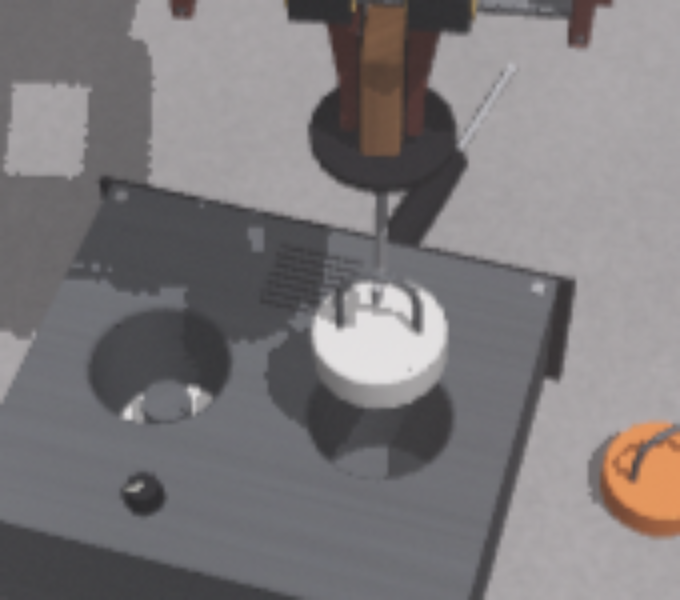

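View pics/w9.png

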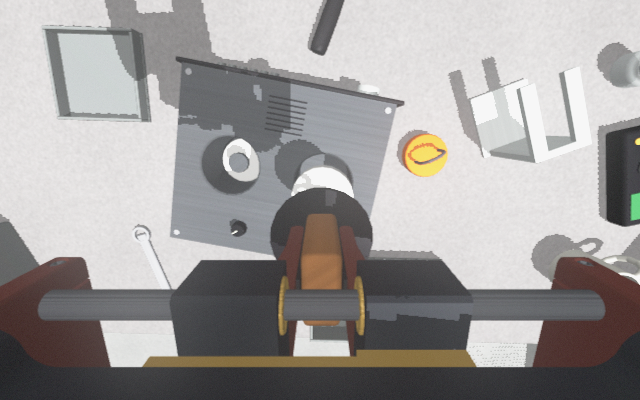

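Battery out, hanging level above the well; the tray shows at (97,75) in the wrist view. I'll measure its rim.

```bash
python3 - <<'E'
import cv2
t=cv2.imread('pics/w9.png')
cv2.imwrite('pics/c7.png',cv2.resize(t[15:130,35:160],None,fx=5,fy=5,interpolation=cv2.INTER_CUBIC))
E
```

```text
(no output)
```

View pics/c7.png

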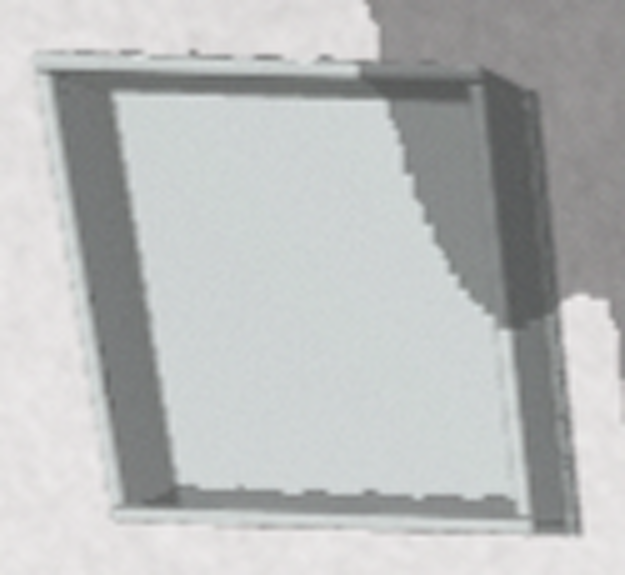

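```bash
python3 - <<'E'
from h import *
v=np.load('w9.npy');C=cam('wrist',dict(ee_pos=v[:3],orientation=v[3:]))
p=back(C,np.array([[37,55],[484,68],[530,530],[113,520]])/5+[35,15]-.4,28);print(p.round(1),p.mean(0).round(1))
print([np.linalg.norm(p[i]-p[i-1]).round(1) for i in range(4)])
c=p.mean(0)
# hook gap point at x=9 in hook frame; battery centre under it
hook([c[0]-9,c[1],222],0)
E
```

```text
[[ 394.7 -381.9   28. ]
 [ 396.3 -248.8   28. ]
 [ 528.6 -252.    28. ]
 [ 527.9 -385.3   28. ]] [ 461.9 -317.    28. ]
[np.float64(133.2), np.float64(133.1), np.float64(132.3), np.float64(133.3)]
t 14.10 pos [602.8  39.4 336.1] toolx yaw 91.10 z [-0.0359 -0.0144 -0.9993] w 18.1 F [-0.5 -0.6 -4.4] q [ 0.05  0.3   1.54 -0.01  1.34 -1.53]
hook [599.8  38.2 221.4] yaw 1.16 up [0.026 0.01  1.   ]
shift cm [-35.23 -15.35   0.98]
turn 1.16
after turn shift cm [-35.53 -14.63   0.98]
```

Call:
arm_command(
  increments=[
    [[-0.3,-0.15,0],0],
    [[-0.7,-0.3,0],0],
    [[-1.1,-0.5,0],0],
    [[-1.5,-0.65,0],0],
    [[-1.8,-0.8,0],0],
    [[-1.8,-0.8,0],0],
    [[-1.8,-0.8,0],0],
    [[-1.8,-0.8,0],0],
    [[-1.8,-0.8,0],0],
    [[-1.8,-0.8,0],0],
    [[-1.8,-0.8,0],0],
    [[-1.8,-0.8,0],0],
  ],
)

```text
t: 15.3
ee_pos: [516.0, -157.6, 339.8]
orientation: [-2.189, -2.227, 0.064]
ft_force: [-0.2, 0.0, -4.0]
width: 17.8
```

```bash
python3 - <<'E'
from h import *
hook([452,-316.5,200],0)
E
```

```text
t 15.30 pos [ 516.  -157.6  339.8] toolx yaw 91.01 z [-0.0419 -0.0165 -0.999 ] w 17.8 F [-0.2  0.  -4. ] q [-0.3   0.2   1.67 -0.03  1.31 -1.88]
hook [ 512.3 -159.   225. ] yaw 1.06 up [0.032 0.013 0.999]
shift cm [-15.6   -6.18   3.01]
turn 1.06
after turn shift cm [-15.71  -5.89   3.01]
```

Call:
arm_command(
  increments=[
    [[-1.8,-0.7,0],0],
    [[-1.8,-0.7,0],0],
    [[-1.8,-0.7,0],0],
    [[-1.8,-0.7,0],0],
    [[-1.8,-0.7,0],0],
    [[-1.7,-0.7,0],0],
    [[-1.4,-0.6,0],0],
    [[-1.0,-0.4,0],0],
    [[-0.7,-0.2,0],0],
    [[-0.3,-0.1,0],0],
    [[0,0,0],0],
    [[0,0,0],0],
  ],
)

```text
t: 16.5
ee_pos: [449.0, -314.9, 345.6]
orientation: [-2.201, -2.215, 0.068]
ft_force: [0.1, -0.7, -2.9]
width: 17.9
```

```bash
python3 - <<'E'
from h import *
hook([452,-316.5,120],0)
im=get_image('scene'); cv2.imwrite('pics/s10.png',cv2.resize(im[90:240,130:300,::-1],None,fx=4,fy=4))
E
```

```text
t 16.50 pos [ 449.  -314.9  345.6] toolx yaw 90.39 z [-0.0437 -0.0181 -0.9989] w 17.9 F [ 0.1 -0.7 -2.9] q [-0.61  0.2   1.65 -0.04  1.31 -2.18]
hook [ 445.1 -316.5  230.8] yaw 0.44 up [0.034 0.014 0.999]
shift cm [ 0.19  1.17 11.04]
turn 0.44
after turn shift cm [ 0.2   1.17 11.04]
```

View pics/s10.png

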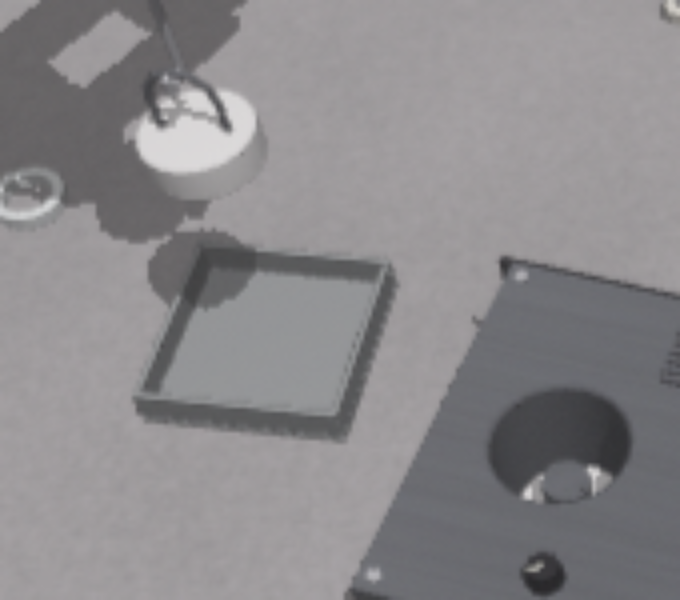

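Call:
arm_command(
  increments=[
    [[0.1,0.3,0.4],0],
    [[0.1,0.3,0.8],0],
    [[0,0.3,1.2],0],
    [[0,0.2,1.4],0],
    [[0,0.1,1.4],0],
    [[0,0,1.4],0],
    [[0,0,1.4],0],
    [[0,0,1.2],0],
    [[0,0,0.8],0],
    [[0,0,0.4],0],
    [[0,0,0.2],0],
    [[0,0,0],0],
  ],
)

```text
t: 17.75
ee_pos: [457.3, -311.1, 226.0]
orientation: [-2.192, -2.216, 0.069]
ft_force: [0.4, -0.2, -2.7]
width: 17.9
```

```bash
python3 - <<'E'
from h import *
hook([452,-316.5,90],0)
im=get_image('scene'); cv2.imwrite('pics/s11.png',cv2.resize(im[90:240,130:300,::-1],None,fx=4,fy=4))
im=get_image('top'); cv2.imwrite('pics/t11.png',cv2.resize(im[170:290,390:520,::-1],None,fx=5,fy=5))
E
```

```text
t 17.75 pos [ 457.3 -311.1  226. ] toolx yaw 90.65 z [-0.0485 -0.0143 -0.9987] w 17.9 F [ 0.4 -0.2 -2.7] q [-0.6   0.33  1.77 -0.04  1.08 -2.16]
hook [ 452.9 -312.3  111.3] yaw 0.69 up [0.039 0.01  0.999]
shift cm [-0.39  0.01  2.13]
turn 0.69
after turn shift cm [-0.39  0.02  2.13]
```

View pics/s11.png

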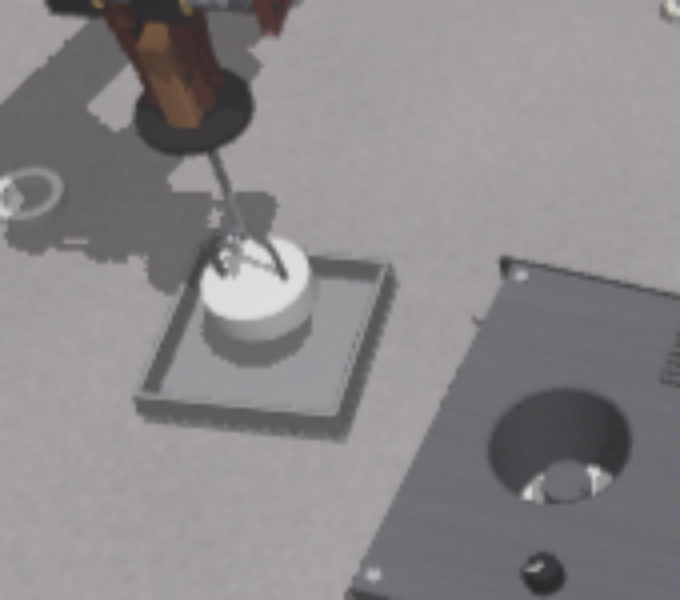

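View pics/t11.png

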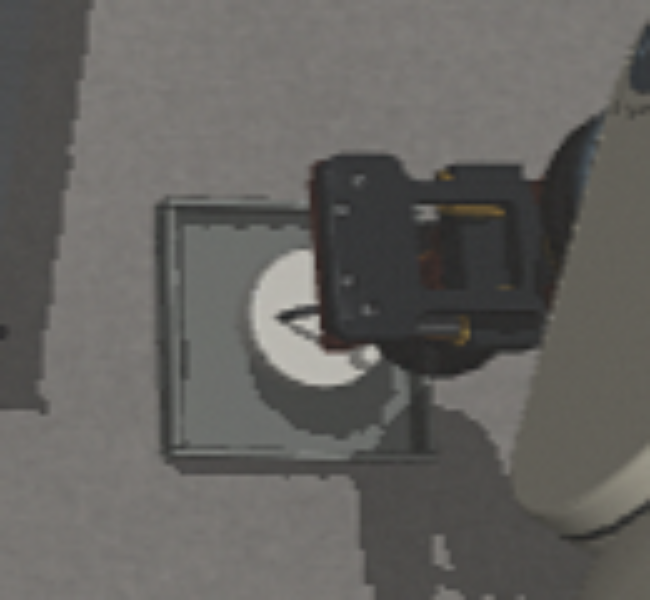

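Call:
arm_command(
  increments=[
    [[-0.15,0,0.4],0],
    [[-0.1,0.05,0.7],0],
    [[-0.1,0.05,0.8],0],
    [[0,0.05,0.8],0],
    [[0,0,0.6],0],
    [[0,0,0.3],0],
    [[0,0,0.1],0],
    [[0,0,0],0],
  ],
)

```text
t: 18.65
ee_pos: [457.8, -316.1, 187.0]
orientation: [-2.194, -2.217, 0.068]
ft_force: [0.5, -0.8, -2.9]
width: 17.7
```

```bash
python3 - <<'E'
from h import *
hook([452,-316.5,60],0)
E
```

```text
t 18.65 pos [ 457.8 -316.1  187. ] toolx yaw 90.64 z [-0.0464 -0.0157 -0.9988] w 17.7 F [ 0.5 -0.8 -2.9] q [-0.6   0.38  1.79 -0.05  1.   -2.16]
hook [ 453.6 -317.4   72.2] yaw 0.68 up [0.037 0.012 0.999]
shift cm [ 0.11 -0.1   1.23]
turn 0.68
after turn shift cm [ 0.11 -0.1   1.23]
```

Now slowly down to touch, at about 2 mm per row.

Call:
arm_command(
  increments=[
    [[0,0,0.2],0],
    [[0,0,0.2],0],
    [[0,0,0.2],0],
    [[0,0,0.2],0],
    [[0,0,0.15],0],
    [[0,0,0.1],0],
    [[0,0,0],0],
    [[0,0,0],0],
  ],
)

```text
t: 19.45
ee_pos: [458.2, -316.8, 177.0]
orientation: [-2.195, -2.219, 0.068]
ft_force: [0.6, 0.3, -1.5]
width: 17.9
```

```bash
python3 - <<'E'
from h import *
hook([452,-316.5,50],0)
im=get_image('scene'); cv2.imwrite('pics/s12.png',cv2.resize(im[130:210,150:240,::-1],None,fx=7,fy=7))
E
```

```text
t 19.45 pos [ 458.2 -316.8  177. ] toolx yaw 90.64 z [-0.044  -0.0174 -0.9989] w 17.9 F [ 0.6  0.3 -1.5] q [-0.6   0.39  1.8  -0.05  0.97 -2.16]
hook [ 454.3 -318.4   62.3] yaw 0.69 up [0.034 0.013 0.999]
shift cm [ 0.21 -0.17  1.23]
turn 0.69
after turn shift cm [ 0.21 -0.18  1.23]
```

View pics/s12.png

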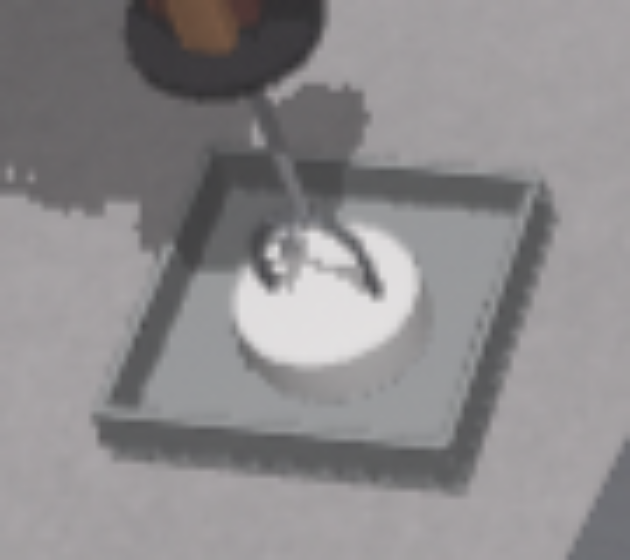

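Call:
arm_command(
  increments=[
    [[0,0,0.2],0],
    [[0,0,0.3],0],
    [[0,0,0.4],0],
    [[0,0,0.3],0],
    [[0,0,0.15],0],
    [[0,0,0],0],
    [[0,0,0],0],
  ],
)

```text
t: 20.2
ee_pos: [457.7, -317.2, 162.3]
orientation: [-2.196, -2.22, 0.068]
ft_force: [-0.1, -0.1, -1.1]
width: 18.1
```

```bash
python3 - <<'E'
from h import *
hook([434,-316.5,48],0)
im=get_image('scene'); cv2.imwrite('pics/s13.png',cv2.resize(im[130:210,150:240,::-1],None,fx=7,fy=7))
E
```

```text
t 20.20 pos [ 457.7 -317.2  162.3] toolx yaw 90.64 z [-0.0438 -0.0176 -0.9989] w 18.1 F [-0.1 -0.1 -1.1] q [-0.61  0.41  1.81 -0.05  0.94 -2.16]
hook [ 453.8 -318.8   47.6] yaw 0.69 up [0.034 0.014 0.999]
shift cm [ 0.25 -1.98  0.04]
turn 0.69
after turn shift cm [ 0.22 -1.98  0.04]
```

View pics/s13.png

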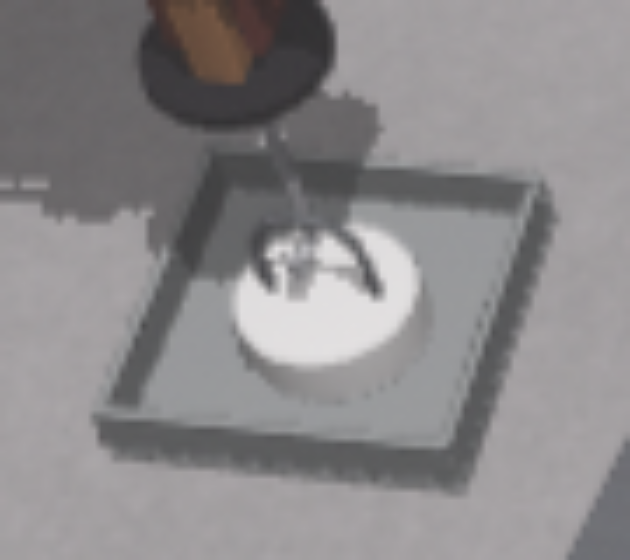

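Call:
arm_command(
  increments=[
    [[0,-0.2,0],0],
    [[0,-0.4,0],0],
    [[0,-0.5,0.05],0],
    [[0,-0.5,0.05],0],
    [[0,-0.5,0],0],
    [[0,-0.3,0],0],
    [[0,0,0],0],
    [[0,0,0],0],
  ],
)

```text
t: 21.05
ee_pos: [431.1, -317.6, 163.0]
orientation: [-2.197, -2.22, 0.068]
ft_force: [-0.2, 0.3, -1.5]
width: 18.0
```

```bash
python3 - <<'E'
from h import *
hook()
im=get_image('scene'); cv2.imwrite('pics/s14.png',cv2.resize(im[130:210,150:240,::-1],None,fx=7,fy=7))
E
```

```text
t 21.05 pos [ 431.1 -317.6  163. ] toolx yaw 90.62 z [-0.0433 -0.018  -0.9989] w 18.0 F [-0.2  0.3 -1.5] q [-0.63  0.38  1.86 -0.05  0.92 -2.18]
hook [ 427.3 -319.2   48.3] yaw 0.66 up [0.034 0.014 0.999]
```

View pics/s14.png

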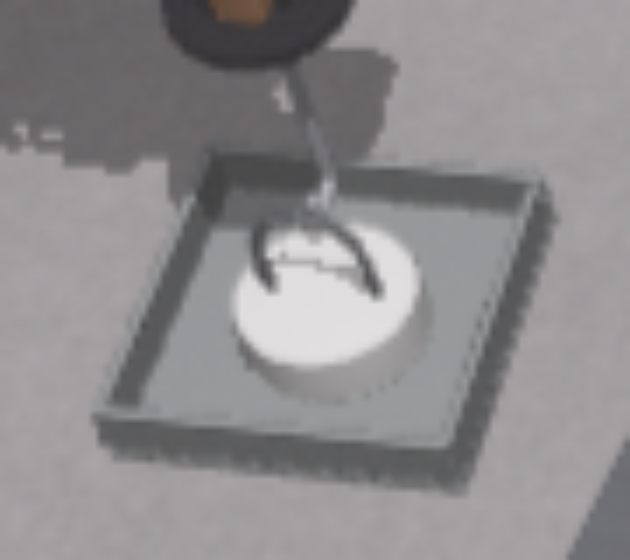

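The hook is free of the arch and the battery hasn't moved. I'll raise it straight up.

Call:
arm_command(
  increments=[
    [[0,-0.05,-0.5],0],
    [[0,-0.05,-1],0],
    [[0,-0.1,-1.5],0],
    [[0,-0.1,-2],0],
    [[0,-0.1,-2],0],
    [[0,-0.1,-2],0],
    [[0,-0.1,-1.5],0],
    [[0,0,-1],0],
    [[0,0,-0.4],0],
    [[0,0,0],0],
  ],
)

```text
t: 22.1
ee_pos: [431.7, -315.3, 292.5]
orientation: [-2.198, -2.224, 0.067]
ft_force: [0.1, -0.4, -2.1]
width: 17.8
```

```bash
python3 - <<'E'
from h import *
hook([514.5+4*.92,333.3+4*.38,160],22.4)
im=get_image('scene'); cv2.imwrite('pics/s15.png',cv2.resize(im[90:210,140:240,::-1],None,fx=5,fy=5))
E
```

```text
t 22.10 pos [ 431.7 -315.3  292.5] toolx yaw 90.69 z [-0.0403 -0.02   -0.999 ] w 17.8 F [ 0.1 -0.4 -2.1] q [-0.63  0.22  1.75 -0.04  1.19 -2.2 ]
hook [ 428.2 -317.1  177.7] yaw 0.74 up [0.031 0.016 0.999]
shift cm [65.11  9.8   0.11]
turn -21.66
after turn shift cm [56.84 33.15  0.11]
```

View pics/s15.png

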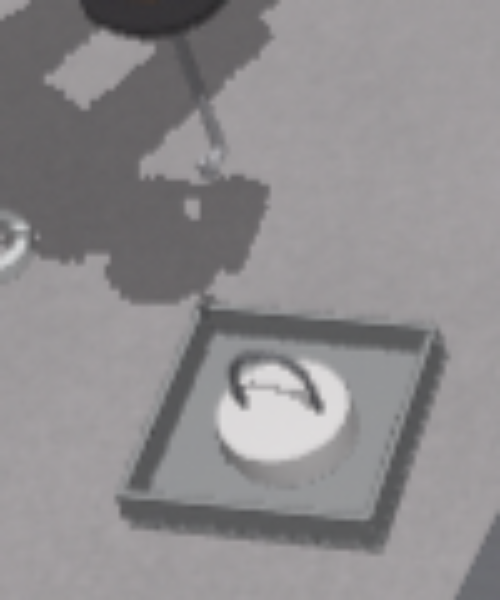

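Call:
arm_command(
  increments=[
    [[0.7,0.1,0],0],
    [[1.4,0.2,0],0],
    [[2,0.3,0],0],
    [[2.5,0.4,0],0],
    [[2.5,0.4,0],0],
    [[2.5,0.4,0],0],
    [[2.5,0.4,0],0],
    [[2.5,0.4,0],0],
    [[2.5,0.4,0],0],
    [[2.5,0.4,0],0],
    [[2.5,0.4,0],0],
    [[2.5,0.4,0],0],
  ],
)

```text
t: 23.35
ee_pos: [464.9, -29.4, 277.2]
orientation: [-2.188, -2.209, 0.074]
ft_force: [0.9, -0.8, -1.6]
width: 17.5
```

```bash
python3 - <<'E'
from h import *
hook([518.2,334.8,160],22.4)
E
```

```text
t 23.35 pos [464.9 -29.4 277.2] toolx yaw 90.56 z [-0.0561 -0.0117 -0.9984] w 17.5 F [ 0.9 -0.8 -1.6] q [-0.08  0.15  1.88 -0.02  1.17 -1.65]
hook [459.6 -30.3 162.5] yaw 0.61 up [0.046 0.008 0.999]
shift cm [36.45  6.2  -0.51]
turn -21.79
after turn shift cm [31.5  19.3  -0.51]
```

Call:
arm_command(
  increments=[
    [[2.5,0.4,-0.2],0],
    [[2.5,0.4,-0.2],0],
    [[2.5,0.4,-0.2],0],
    [[2.5,0.4,-0.2],0],
    [[2.5,0.4,-0.2],0],
    [[2.5,0.4,-0.2],0],
    [[2.5,0.4,-0.2],0],
    [[2.5,0.4,-0.2],0],
    [[2.5,0.4,-0.2],0],
    [[2.2,0.4,-0.2],0],
    [[1.8,0.3,-0.1],0],
    [[1.2,0.2,0],0],
    [[0.6,0.1,0],0],
    [[0.2,0,0],0],
    [[0,0,0],0],
  ],
)

```text
t: 24.85
ee_pos: [493.6, 280.4, 282.1]
orientation: [-2.168, -2.211, 0.102]
ft_force: [-0.2, -0.8, -0.9]
width: 17.8
```

```bash
python3 - <<'E'
from h import *
hook([518.2,334.8,160],22.4)
E
```

```text
t 24.85 pos [493.6 280.4 282.1] toolx yaw 91.15 z [-0.0771 -0.0167 -0.9969] w 17.8 F [-0.2 -0.8 -0.9] q [ 0.48  0.31  1.65  0.02  1.25 -1.11]
hook [485.8 278.9 167.5] yaw 1.17 up [0.067 0.013 0.998]
shift cm [5.53 3.39 0.41]
turn -21.23
after turn shift cm [3.89 5.17 0.41]
```

Call:
arm_command(
  increments=[
    [[0.5,0.4,-0.2],-5],
    [[0.7,0.7,0],-6],
    [[0.8,0.8,0],-6],
    [[0.8,0.9,0],-4.2],
    [[0.8,0.8,0],0],
    [[0.4,0.4,0],0],
    [[0,0,0],0],
    [[0,0,0],0],
  ],
)

```text
t: 25.65
ee_pos: [522.6, 324.8, 280.7]
orientation: [-1.714, -2.565, 0.092]
ft_force: [0.2, 0.6, -0.9]
width: 17.7
```

```bash
python3 - <<'E'
from h import *
o,m,H=hook()
d=(H@[0,0,103,1])[:3];print('disc',d.round(1));s=np.array([516.4,334.1,0]);s[2]=d[2];print(toolshift(m,s-d))
im=get_image('scene'); cv2.imwrite('pics/s16.png',im[50:250,350:560,::-1].repeat(3,0).repeat(3,1))
E
```

```text
t 25.65 pos [522.6 324.8 280.7] toolx yaw 112.48 z [-0.0792 -0.019  -0.9967] w 17.7 F [ 0.2  0.6 -0.9] q [ 0.53  0.39  1.54  0.02  1.29 -1.45]
hook [514.3 323.5 166.2] yaw 22.61 up [0.072 0.012 0.997]
disc [521.7 324.7 269. ]
[ 1.07 -0.13  0.02]
```

View pics/s16.png

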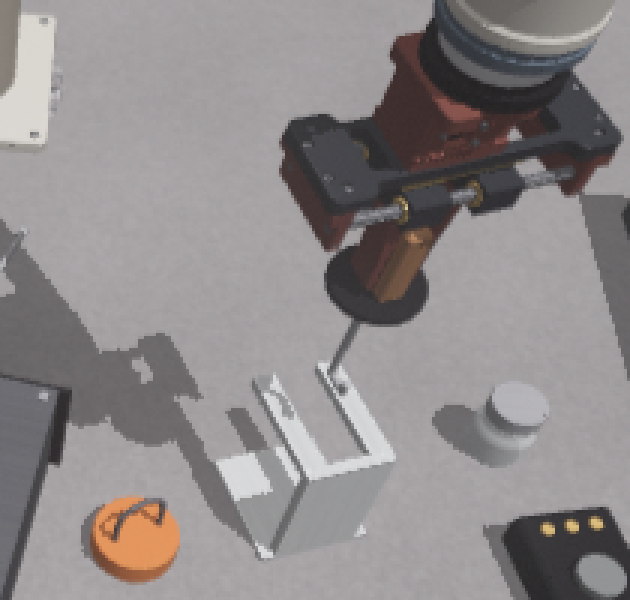

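Call:
arm_command(
  increments=[
    [[0.5,0,0.3],0],
    [[0.5,0,0.6],0],
    [[0,0.05,0.8],0],
    [[0,0.05,0.6],0],
    [[0,0.05,0.3],0],
    [[0,0,0],0],
    [[0,0,0],0],
  ],
)

```text
t: 26.4
ee_pos: [516.5, 333.9, 251.8]
orientation: [-1.715, -2.563, 0.095]
ft_force: [-0.1, -0.1, -0.5]
width: 18.2
```

```bash
cat >> h.py <<'E'
def stand():
    o,m,H=hook()
    y=np.radians(22.4);Rs=np.array([[np.cos(y),np.sin(y)],[-np.sin(y),np.cos(y)]])
    for n,p in (('foot',[0,0,0,1]),('lip',[21,0,7,1]),('disc',[0,0,100,1])):
        q=(H@p)[:3];print(n,'in stand',(Rs@(q[:2]-[514.5,333.3])).round(1),'z %.1f'%q[2])
    d=(H@[0,0,100,1])[:3];s=np.array([516.4,334.1,115.]);print('disc shift to rest',toolshift(m,s-d))
E
python3 - <<'E'
from h import *
stand()
E
```

```text
t 26.40 pos [516.5 333.9 251.8] toolx yaw 112.41 z [-0.0808 -0.0201 -0.9965] w 18.2 F [-0.1 -0.1 -0.5] q [ 0.54  0.42  1.57  0.03  1.23 -1.43]
hook [508.1 332.5 137.3] yaw 22.53 up [0.073 0.013 0.997]
foot in stand [-6.2  1.7] z 137.3
lip in stand [15.2  1.6] z 142.8
disc in stand [1.  0.1] z 237.1
disc shift to rest [-0.15  1.11 12.16]
```

Call:
arm_command(
  increments=[
    [[0,0.05,0.5],0],
    [[0,0.08,1],0],
    [[0,0.1,1.3],0],
    [[0,0.1,1.3],0],
    [[0,0.1,1.3],0],
    [[0,0.1,1.3],0],
    [[0,0.1,1.3],0],
    [[0,0.1,0.9],0],
    [[0,0.05,0.5],0],
    [[0,0,0.2],0],
    [[0,0,0],0],
    [[0,0,0],0],
  ],
)

```text
t: 27.6
ee_pos: [515.9, 334.8, 146.0]
orientation: [-1.715, -2.563, 0.097]
ft_force: [0.2, -1.2, -1.2]
width: 17.3
```

```bash
python3 - <<'E'
from h import *
stand()
im=get_image('scene'); cv2.imwrite('pics/s17.png',im[100:260,390:530,::-1].repeat(4,0)[:600].repeat(4,1))
E
```

```text
t 27.60 pos [515.9 334.8 146. ] toolx yaw 112.38 z [-0.0818 -0.0207 -0.9964] w 17.3 F [ 0.2 -1.2 -1.2] q [ 0.54  0.54  1.65  0.03  1.04 -1.43]
hook [507.3 333.2  31.5] yaw 22.51 up [0.074 0.013 0.997]
foot in stand [-6.6  2.7] z 31.5
lip in stand [14.8  2.6] z 36.9
disc in stand [0.7 1.1] z 131.2
disc shift to rest [-0.13  0.27  1.6 ]
```

View pics/s17.png

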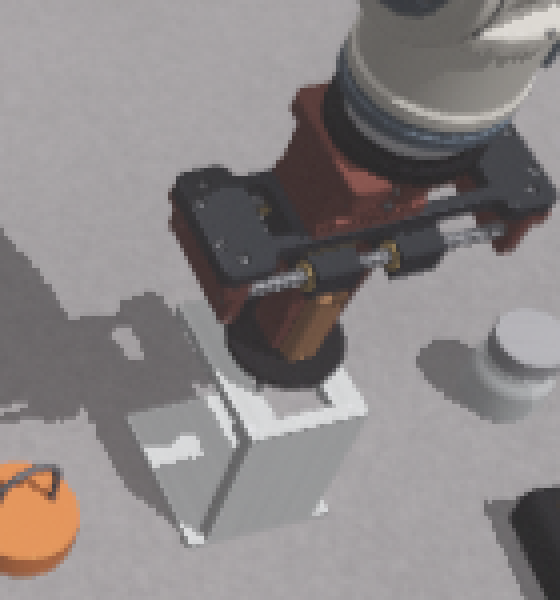

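Call:
arm_command(
  increments=[
    [[0,0.05,0.3],0],
    [[0,0.05,0.3],0],
    [[0,0.05,0.3],0],
    [[0,0,0.15],0],
    [[0,0,0.1],0],
    [[0,0,0.1],0],
    [[0,0,0],0],
  ],
)

```text
t: 28.35
ee_pos: [517.0, 335.5, 133.8]
orientation: [-1.716, -2.564, 0.093]
ft_force: [-0.0, -0.1, -0.7]
width: 17.8
```

```bash
python3 - <<'E'
from h import *
stand()
E
```

```text
t 28.35 pos [517.  335.5 133.8] toolx yaw 112.39 z [-0.0795 -0.0193 -0.9966] w 17.8 F [-0.  -0.1 -0.7] q [ 0.54  0.55  1.65  0.03  1.02 -1.43]
hook [508.8 334.2  19.3] yaw 22.52 up [0.072 0.012 0.997]
foot in stand [-5.  3.] z 19.3
lip in stand [16.5  2.9] z 24.7
disc in stand [2.1 1.4] z 119.0
disc shift to rest [-0.14  0.02  0.4 ]
```

Call:
arm_command(
  increments=[
    [[0,0,0.15],0],
    [[0,0,0.1],0],
    [[0,0,0],0],
  ],
)

```text
t: 28.65
ee_pos: [517.0, 335.6, 131.6]
orientation: [-1.716, -2.564, 0.092]
ft_force: [-0.1, 0.1, 0.2]
width: 18.3
```

```bash
python3 - <<'E'
from h import *
stand()
E
```

```text
t 28.65 pos [517.  335.6 131.6] toolx yaw 112.39 z [-0.0791 -0.0191 -0.9967] w 18.3 F [-0.1  0.1  0.2] q [ 0.54  0.55  1.65  0.03  1.01 -1.43]
hook [508.8 334.2  17.1] yaw 22.51 up [0.071 0.012 0.997]
foot in stand [-4.9  3. ] z 17.1
lip in stand [16.5  2.9] z 22.6
disc in stand [2.1 1.4] z 116.8
disc shift to rest [-0.14  0.01  0.18]
```

Call:
arm_command(
  increments=[
    [[0,0,0.1],0],
    [[0,0,0.1],0],
    [[0,0,0],0],
  ],
)

```text
t: 28.95
ee_pos: [517.1, 335.6, 131.7]
orientation: [-1.716, -2.564, 0.092]
ft_force: [-0.2, -0.5, -1.4]
width: 17.7
```

```bash
python3 - <<'E'
from h import *
stand()
E
```

```text
t 28.95 pos [517.1 335.6 131.7] toolx yaw 112.38 z [-0.0784 -0.0188 -0.9967] w 17.7 F [-0.2 -0.5 -1.4] q [ 0.54  0.55  1.65  0.03  1.01 -1.43]
hook [508.9 334.3  17.2] yaw 22.51 up [0.071 0.012 0.997]
foot in stand [-4.8  3.1] z 17.2
lip in stand [16.7  3. ] z 22.7
disc in stand [2.2 1.4] z 116.9
disc shift to rest [-0.14 -0.    0.19]
```

Call:
arm_command(
  increments=[
    [[0,0,0.2],0],
    [[0,0,0.2],0],
  ],
)

```text
t: 29.15
ee_pos: [517.2, 335.8, 131.1]
orientation: [-1.717, -2.565, 0.09]
ft_force: [-6.9, -3.8, 20.7]
width: 18.3
```

```bash
python3 - <<'E'
from h import *
stand()
im=get_image('scene'); cv2.imwrite('pics/s18.png',cv2.resize(im[150:240,420:500,::-1],None,fx=6,fy=6))
E
```

```text
t 29.15 pos [517.2 335.8 131.1] toolx yaw 112.38 z [-0.0773 -0.0183 -0.9968] w 18.3 F [-6.9 -3.8 20.7] q [ 0.54  0.55  1.65  0.03  1.01 -1.43]
hook [509.2 334.6  16.6] yaw 22.51 up [0.07  0.011 0.998]
foot in stand [-4.4  3.2] z 16.6
lip in stand [17.   3.1] z 22.1
disc in stand [2.5 1.5] z 116.3
disc shift to rest [-0.15 -0.03  0.13]
```

View pics/s18.png

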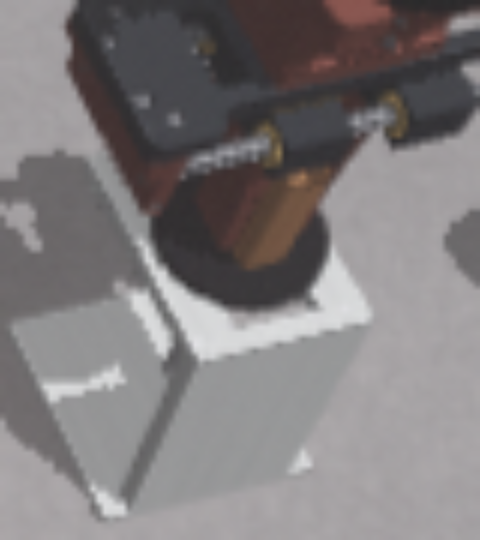

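Edge contact at 20 N. I'll ease off by letting the target settle, then open.

Call:
arm_command(
  increments=[
    [[0,0,0],0],
    [[0,0,0],0],
  ],
)

```text
t: 29.4
ee_pos: [517.5, 336.0, 131.9]
orientation: [-1.717, -2.565, 0.088]
ft_force: [-0.4, -0.4, -2.0]
width: 18.0
```

Call:
arm_command(
  increments=[
    [[0,0,0],0],
    [[0,0,0],0],
    [[0,0,0],0],
    [[0,0,0],0],
    [[0,0,0],0],
    [[0,0,0],0],
    [[0,0,0],0],
    [[0,0,0],0],
  ],
  gripper=0.9,
)

```text
t: 30.2
ee_pos: [517.5, 336.1, 130.6]
orientation: [-1.717, -2.565, 0.089]
ft_force: [0.6, -0.6, -0.8]
width: 77.5
```

```bash
python3 - <<'E'
from h import *
state()
im=get_image('scene'); cv2.imwrite('pics/s19.png',cv2.resize(im[130:240,400:520,::-1],None,fx=5,fy=5))
im=get_image('wrist'); cv2.imwrite('pics/w19.png',im[:,:,::-1])
E
```

```text
t 30.20 pos [517.5 336.1 130.6] toolx yaw 112.38 z [-0.0765 -0.0178 -0.9969] w 77.5 F [ 0.6 -0.6 -0.8] q [ 0.54  0.56  1.65  0.03  1.01 -1.43]
```

View pics/s19.png

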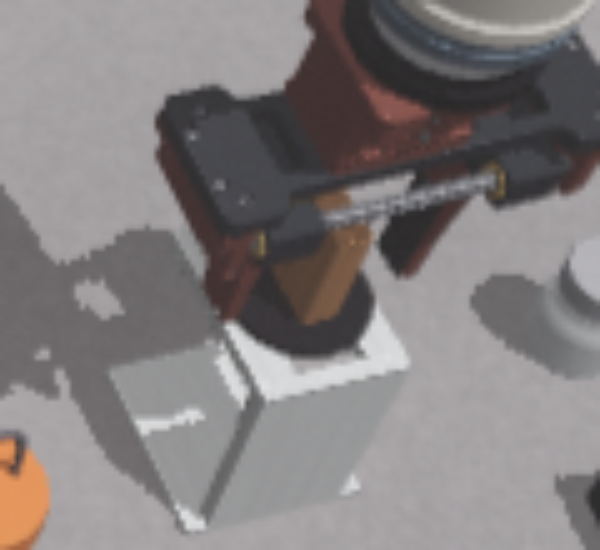

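View pics/w19.png

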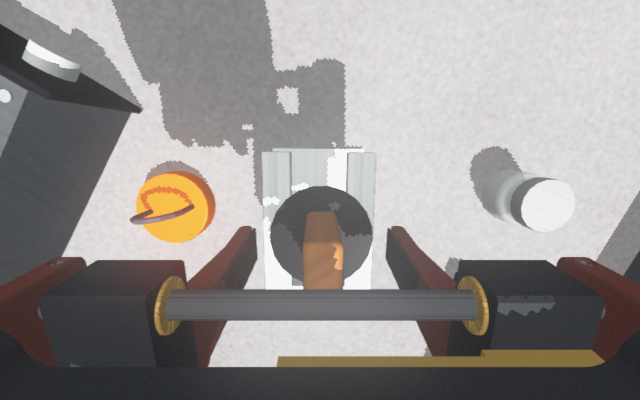

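Call:
arm_command(
  increments=[
    [[0,0,-0.4],0],
    [[0,-0.05,-0.8],0],
    [[0,-0.1,-1.5],0],
    [[0,-0.1,-2],0],
    [[0,-0.1,-2],0],
    [[0,-0.1,-2],0],
    [[0,-0.1,-2],0],
    [[0,-0.1,-1.5],0],
    [[0,0,-0.8],0],
    [[0,0,-0.2],0],
    [[0,0,0],0],
    [[0,0,0],0],
  ],
)

```text
t: 31.5
ee_pos: [522.6, 336.2, 278.1]
orientation: [-1.719, -2.568, 0.079]
ft_force: [0.3, 0.4, 0.0]
width: 79.1
```

```bash
python3 - <<'E'
from h import *
o,m=state()
im=get_image('scene'); cv2.imwrite('pics/s20.png',im[:,:,::-1]); cv2.imwrite('pics/s20c.png',cv2.resize(im[130:250,400:520,::-1],None,fx=5,fy=5))
im=get_image('wrist'); cv2.imwrite('pics/w20.png',im[:,:,::-1]);np.save('w20.npy',np.r_[o['ee_pos'],o['orientation']])
im=get_image('top'); cv2.imwrite('pics/t20.png',im[:,:,::-1])
E
```

```text
t 31.50 pos [522.6 336.2 278.1] toolx yaw 112.38 z [-0.0704 -0.0142 -0.9974] w 79.1 F [0.3 0.4 0. ] q [ 0.54  0.39  1.54  0.03  1.27 -1.43]
```

View pics/s20.png

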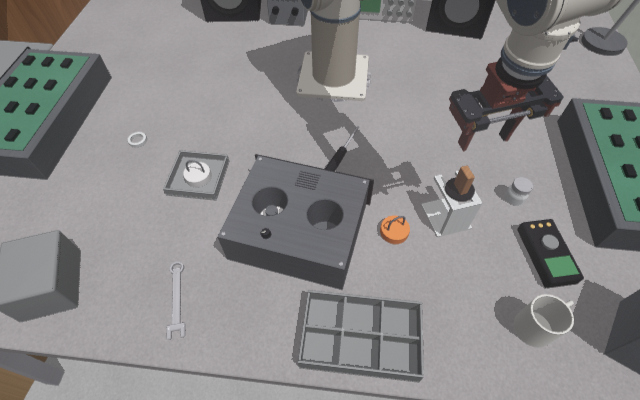

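View pics/s20c.png

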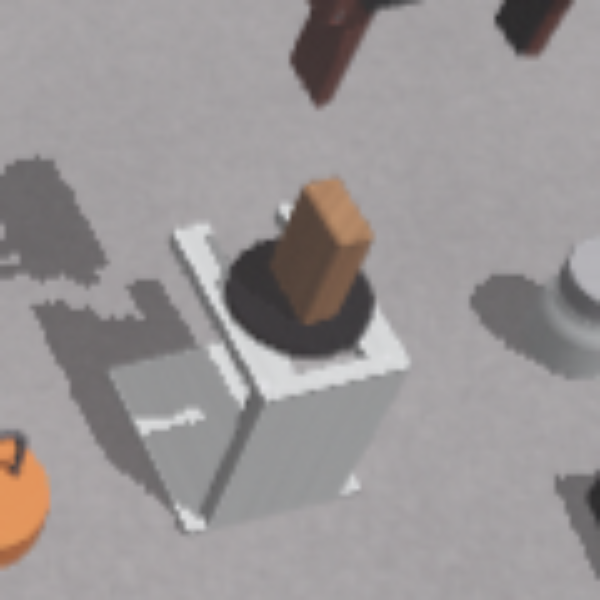

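View pics/w20.png

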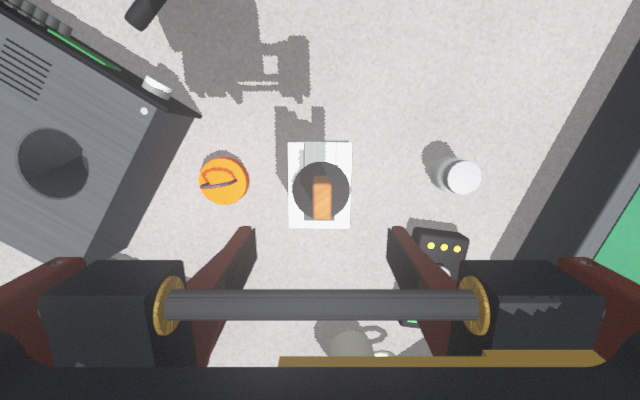

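View pics/t20.png

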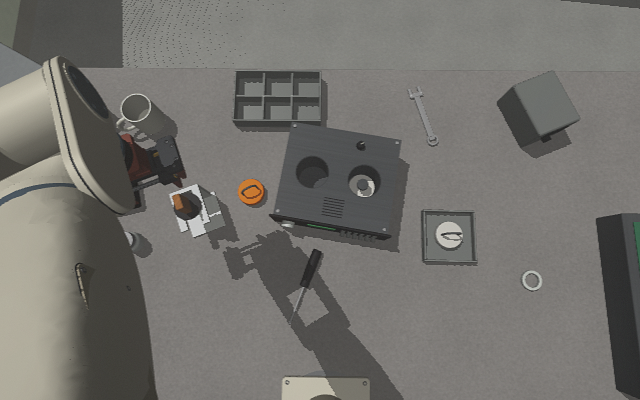

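The battery stands upright in the square tray at top (449,235). The well at (314,173) is empty, the hook hangs level in its stand at (187,205), and the gripper is clear. I'll hand it in.

```bash
python3 - <<'E'
from h import *
o,m=state(); print(np.abs(o['qvel']).max()); print(close_job())
E
```

```text
t 31.65 pos [522.4 336.1 277.6] toolx yaw 112.39 z [-0.0712 -0.0147 -0.9974] w 78.9 F [ 0.2  0.1 -0.1] q [ 0.54  0.4   1.54  0.03  1.27 -1.43]
0.0027753548141915287
the job is handed in; nothing more can be done
None
```

I lifted the white battery out of its well with the hook and set it down upright near the middle of the square tray. I then hung the hook back in its stand and handed the job in at 31.65 s. The gripper never touched the battery.

- **Last checks:** the final pictures show the battery in the tray, its well empty, the hook's guard disc flat on both prongs, and the gripper clear of everything and at rest.
- **Tool tilt:** the tool drifted out of vertical during the moves, by about 4.6° at the end. The hook therefore met the stand about 4° off upright, with one brief 20 N reading at contact, and settled level when I released it.
- **Calibration:** the scene camera disagreed with the wrist-camera measurements by about 2 mm, which is within the stated accuracy.

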